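# Fan the hinge blanks along the tray

## Robot

A 6-joint arm with a two-finger parallel gripper is mounted at the origin on the work surface. World frame = base frame: x ahead of the robot, y to its left, z up, the work surface at z = 0. Lengths are in m, angles in rad, forces in N, time in s.
With the tool pointing down it reaches from about 0.35 to 0.775 m from the base axis. Payload 5.5 kg.
Tool frame: the origin (TCP) lies between the finger pads; the fingertips stand 22 mm ahead of it and the grasp point (between the pads) lies 3 mm ahead of it (env.finger_overhang is the distance from the TCP to the fingertips, in m); y points along the fingers, x is the direction in which the jaws open and shut, and the axes are right-handed (so a half turn about y gives the same grasp; the last joint's range is limited). The gripper opens to 85 mm and grips with 20 to 120 N. Pads are 22 mm wide; open, the fingers measure 114 mm over their backs; the gripper's body (76 mm by 85 mm) begins 54 mm behind the grasp point. The pads swing forward as they close: fully open they stand 13 mm farther back than shut.
Start: joints at [1.205, 0.313, 0.046, 1.304, 0, 1.431], TCP at [0.129, 0.56, 0.228] pointing down, gripper open.
Joint ranges: [-2.76, 2.76], [-0.86, 1.69], [-1.03, 1.26], [-2.2, 2.34], [-1.47, 1.5], [-3.14, 3.14]. Speed limits (rad/s): [2.57, 2.57, 3.14, 3.14, 3.14, 3.14].

## Interface

Orientations are given as a unit quaternion [w, x, y, z].
In Python, from workcell import monitor, cams, job, env gives the robot as it stands.
- The arm moves only by the tool drive_tool, never from a script. Its argument "plan" is text: rows parted by semicolons, each of 7 numbers parted by spaces: the opening, from -1 (shut) to 1 (fully open), then the shift along the tool's x, y, z in mm, then the turn, a rotation vector about the tool's x, y, z in degrees. In form: gripper x y z rx ry rz; .... A call has 1 to 8 rows; each row shifts and turns the pose as measured when the row begins, along the tool's axes as they then stand; what a row does not reach is not made up. A row lasts 1/8 s, in which the tool goes at most 62.5 mm and 10.7 degrees, less where a joint would pass 70% of its speed; a pose out of reach is approached as far as the arm can. A call is refused whole if a number of a shift passes 62.5 or a number of a turn 10.7, either way. A call with a gripper value outside its range is refused whole. The fingers move at their own pace and stop on an object; "grip_force" is the grip in N (left out, the last holds). Time passes only in rows, so rows that do not move let the fingers close. It gives the time, the measured TCP pose, the force and the opening at its end, in the units of the state.
- monitor.get_state(): the state, without advancing time (a new reading comes with each control period).
- cams.read_camera(name): name is "scene" or "side" or "wrist"; returns (picture, depth): 480x640x3 uint8, red, green, blue; 480x640 float32, m along the optical axis (not along the pixel's ray), 0 where there is no reading.
- cams.calibration(name): a dict with "fx", "fy", "cx", "cy" (pixels), "D" ([k1, k2, p1, p2, k3] as OpenCV has them; the pictures are not rectified), "R" (3x3) and "t" (3): a world point X has camera coordinates R X + t. Camera axes: x right, y down, z forward; pixel columns grow to the right and rows downward; lengths in m; the calibration is good to about 2 mm. A picture is of the moment at which its call begins: read the wrist's pose just before it. calibration takes no time and is no camera call; for the wrist camera it gives the pose at the moment of the call.
- job.hand_in(): hands the job in, once; it reports no verdict.
The state is a dict: "clock": time; "joint_pos": joint angles; "qvel": joint speeds; "tau": joint torques, N m; "tcp_pos": TCP position; "orientation": TCP orientation; "wrist_force": force on the tool from outside, world axes, zero at the start; "ft_torque": the same for the moment, N m; "finger_gap": finger opening in m.
Only numpy, scipy, OpenCV 4.12 (cv2) and the standard library are available. Lean on these libraries where they do the work, as an engineer would, in place of code of your own. Each camera call takes 0.05 s, during which the arm holds its last target.

## Task

Fan the two loose punched blanks, the same size as the one already in the tray, into a straight shingled row continuing from that one along the tray, away from the raised end stop. Lay the first so that it covers about a third of the length of the blank in the tray, then the second covering about a third of the first, each with its far edge down on the tray floor. Lay them down rather than dropping them, and leave the blank already in the tray where it is.

Things in the scene. Friction and masses are not known exactly. Their poses are not given: they have to be found in the camera images.
- tray_floor (a point): Fixed shallow dark steel tray, 150 x 312 mm, floor 6 mm above the bench. Site: middle of the floor's top face; x across the tray, y along it away from the end stop, z up. Side lips 7 mm above the floor, 142 mm apart inside; at the -y end a stop rising 30 mm above the floor, its inner face at y = -150 mm; the +y end is open.
- laid_blank_mid (a point): Blank already in the tray near the end stop, flat, lengthwise along it; loose, but stays. Steel, 45 x 100 x 8 mm, a small dark hole near each end. Site: its centre, half-way up; x across, y along its length away from the stop, z up. For one-third overlaps the next centres lie about 67 and 134 mm along +y. A blank laid on the one before tips about 7 degrees until its far edge is on the floor.
- blank_a_mid (a point): One of the two loose blanks, flat on the bench: steel, 45 x 100 x 8 mm, a small dark hole near each end, 0.28 kg. Site: its centre, half-way up; x across its 45 mm width, y along its length, z up. The two are interchangeable in the row. Among them on the bench lie a longer narrow bar (24 x 150 mm), a square plate (62 mm) and a disc, all 8 to 10 mm thick, which are not wanted.
- blank_b_mid (a point): The other loose blank, flat on the bench: steel, 45 x 100 x 8 mm, a small dark hole near each end, 0.28 kg. Site: its centre, half-way up; x across its 45 mm width, y along its length, z up. 

How it is judged:
By the outcome, as a careful person would: the job done as asked, in the order asked, and still so for the second after the job is handed in, with the robot touching nothing.
It also fails if it takes over 51 s, if anything falls off the work surface, if the arm or the gripper's body presses on something with over 40 N, if the wrist force passes 120 N, or if a joint passes its speed limit or range.

## Working session

There is one attempt and no reset: what is moved stays moved. The work goes in short steps, Python scripts to look and compute and a tool call to move; the robot and the scene stay as the last step left them, time stands still between calls to the robot, and variables do not carry over. Pictures are saved under pics/ and viewed, and the job is handed in when it is done.

Besides the shell and the picture viewer there is one more tool, called after ">>>" by a JSON object that holds its "api" and its "payload". drive_tool: Moves the arm, as the interface text tells. Its arguments: {"type":"object","properties":{"plan":{"type":"string"},"grip_force":{"type":"number"}},"required":["plan"]}

```bash
ls; mkdir -p pics
python3 - <<'E'
from workcell import monitor, cams, job, env
import cv2
s=monitor.get_state()
for k,v in s.items(): print(k,v)
for n in ["scene","side","wrist"]:
    p,d=cams.read_camera(n)
    cv2.imwrite(f"pics/{n}0.png",p[:,:,::-1])
    c=cams.calibration(n); print(n,c)
E
```

```text
pics
clock 0.0
joint_pos [ 1.20541134e+00  3.14029744e-01  4.49833410e-02  1.30358809e+00
 -3.54610770e-05  1.43121040e+00]
qvel [ 0.00181108 -0.00144419 -0.00026134 -0.00170287  0.00077406  0.00065502]
tau [ 1.29867320e-03 -4.80627608e+01  2.98533136e+01  1.94383529e-02
 -3.15088591e-04  2.32055612e-06]
tcp_pos [0.12856161 0.55991893 0.22709396]
orientation [-0.55280552  0.55348746  0.43993331 -0.44104011]
wrist_force [-0.64009123  0.33808498  0.15123941]
ft_torque [-0.00843169  0.04053891  0.0163751 ]
finger_gap 0.08530849434645069
scene {'fx': 457.59741452073536, 'fy': 457.59741452073536, 'cx': 315.25454677655387, 'cy': 247.81973899196217, 'D': array([-0.09301271,  0.        ,  0.        ,  0.        ,  0.        ]), 'R': array([[-0.38483192,  0.92291364,  0.01161102],
       [ 0.77342489,  0.32931304, -0.54163351],
       [-0.50370461, -0.19945761, -0.84053455]]), 't': array([ 0.20172576, -0.38700113,  1.17121859])}
side {'fx': 498.06271085731805, 'fy': 498.06271085731805, 'cx': 326.44634116825455, 'cy': 243.55544587110208, 'D': array([0.01160413, 0.        , 0.        , 0.        , 0.        ]), 'R': array([[ 0.88089876, -0.473017  ,  0.01650131],
       [-0.29461877, -0.57528719, -0.76304943],
       [ 0.37042834,  0.6673077 , -0.64612945]]), 't': array([-0.47958345,  0.20678747,  0.86369751])}
wrist {'fx': 334.7352167317692, 'fy': 334.7352167317692, 'cx': 321.2481047310379, 'cy': 237.31425114097422, 'D': array([-0.00343708,  0.        ,  0.        ,  0.        ,  0.        ]), 'R': array([[ 0.22453996,  0.97446375, -0.00148381],
       [ 0.92718129, -0.21317588,  0.30804368],
       [ 0.29986108, -0.07054388, -0.95137106]]), 't': array([-0.574408  , -0.038821  ,  0.38218793])}
```

View pics/scene0.png

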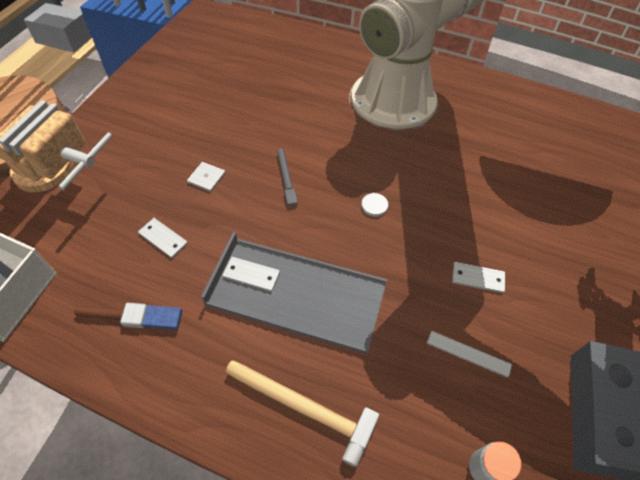

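View pics/side0.png

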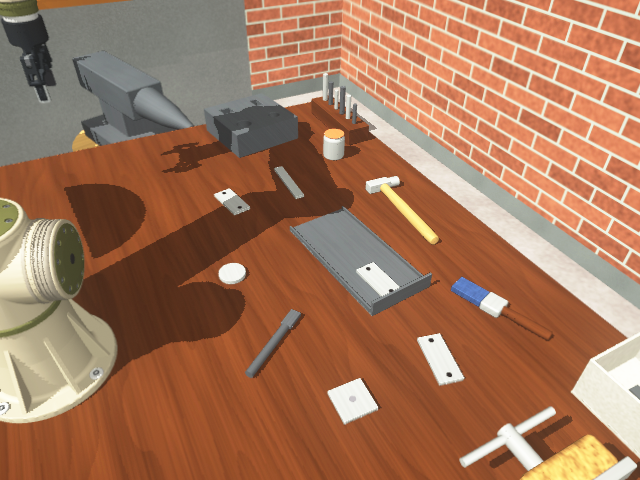

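View pics/wrist0.png

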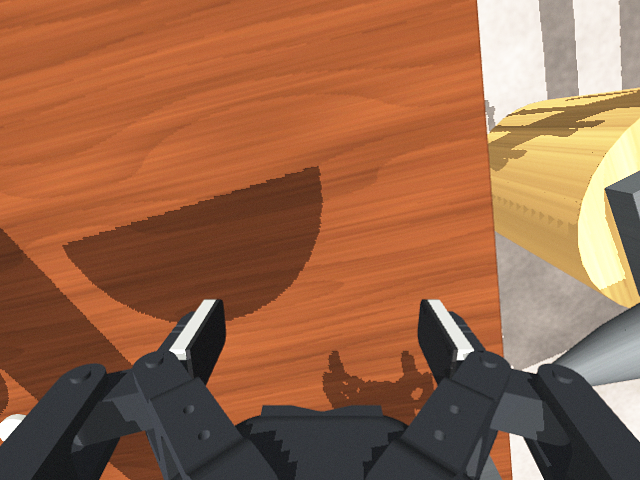

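The scene view shows the tray with the laid blank at about (251,274). The loose two-hole blanks are at (162,237) and (479,277). The bar (470,353), square (206,176) and disc (375,205) aren't wanted. Next I measure the three blanks and the tray from both fixed cameras.

```bash
cat > h.py <<'E'
import numpy as np, cv2
from workcell import monitor, cams, job, env
def toplane(uv,c,z):
    K=np.array([[c['fx'],0,c['cx']],[0,c['fy'],c['cy']],[0,0,1]])
    n=cv2.undistortPoints(np.asarray(uv,float).reshape(-1,1,2),K,np.asarray(c['D'])).reshape(-1,2)
    r=np.c_[n,np.ones(len(n))]@c['R']       # R^T ray
    o=-c['R'].T@c['t']
    return o+r*((z-o[2])/r[:,2])[:,None]
def proj(X,c):
    K=np.array([[c['fx'],0,c['cx']],[0,c['fy'],c['cy']],[0,0,1]])
    return cv2.projectPoints(np.asarray(X,float).reshape(-1,3),cv2.Rodrigues(c['R'])[0],c['t'],K,np.asarray(c['D']))[0].reshape(-1,2)
def crop(img,x0,y0,x1,y1,s,name):
    cv2.imwrite(name,cv2.resize(img[y0:y1,x0:x1],None,fx=s,fy=s,interpolation=cv2.INTER_CUBIC))
E
python3 - <<'E'
from h import *
i=cv2.imread('pics/scene0.png'); j=cv2.imread('pics/side0.png')
a=[cv2.resize(i[y:y+60,x:x+80],None,fx=5,fy=5,interpolation=cv2.INTER_CUBIC) for x,y in [(122,207),(439,247),(211,244)]]
a.append(cv2.resize(j[325:393,395:485],(400,300),interpolation=cv2.INTER_CUBIC))
cv2.imwrite('pics/c1.png',np.vstack([np.hstack(a[:2]),np.hstack(a[2:])]))
for nm,im,seeds in [('scene',i,[(155,231,.008),(465,275,.008),(242,270,.014)]),('side',j,[(440,362,.008),(229,203,.008),(377,283,.014)])]:
    c=cams.calibration(nm)
    hsv=cv2.cvtColor(im,cv2.COLOR_BGR2HSV)
    for u,v,z in seeds:
        m=((hsv[...,1]<45)&(hsv[...,2]>100)).astype(np.uint8)
        m=cv2.morphologyEx(m,cv2.MORPH_CLOSE,np.ones((5,5)))
        n,l,st,_=cv2.connectedComponentsWithStats(m,connectivity=4)
        k=l[v,u]; 
        ct=max(cv2.findContours((l==k).astype(np.uint8),cv2.RETR_EXTERNAL,cv2.CHAIN_APPROX_NONE)[0],key=len)
        P=toplane(ct.reshape(-1,2),c,z)[:,:2]
        print(nm,(u,v),k,st[k],cv2.minAreaRect((P*1000).astype(np.float32)))
E
```

```text
scene (155, 231) 75 [138 218  49  40 959] ((606.13525390625, -303.23138427734375), (103.27582550048828, 47.35735321044922), 75.97637939453125)
scene (465, 275) 78 [ 452  262   53   31 1112] ((445.81494140625, 310.677001953125), (48.88205337524414, 100.86994171142578), 9.699268341064453)
scene (242, 270) 76 [  202   232   185   119 11816] ((608.23681640625, -6.2368011474609375), (162.0822296142578, 319.47406005859375), 5.100674152374268)
side (440, 362) 201 [ 417  333   47   52 1274] ((603.7958374023438, -308.5792236328125), (102.38858032226562, 46.49456024169922), 76.32218933105469)
side (229, 203) 190 [214 189  36  26 481] ((442.84649658203125, 305.3285827636719), (47.09955978393555, 107.13233947753906), 9.003849029541016)
side (377, 283) 193 [ 290  207  142  109 6450] ((617.958251953125, -8.162124633789062), (173.4179229736328, 316.1242980957031), 5.348097801208496)
```

View pics/c1.png

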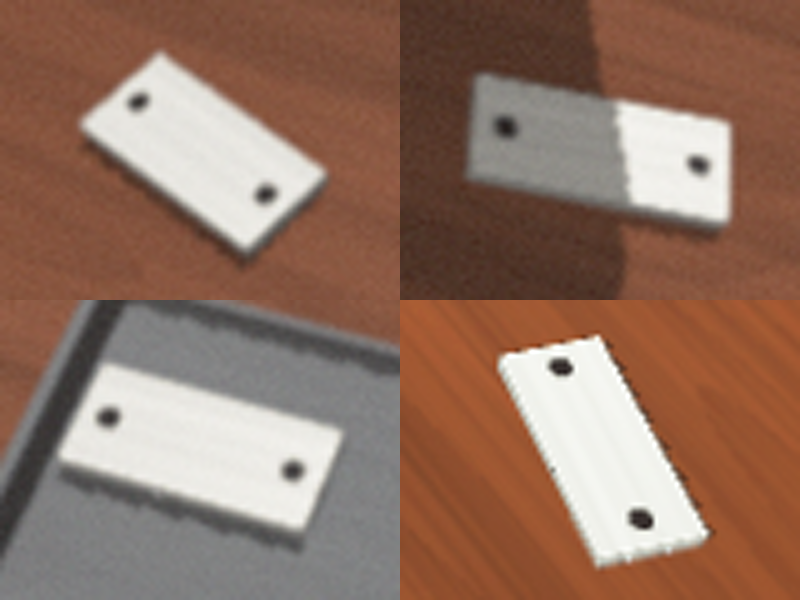

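Run:
```python
from h import *
c=cams.calibration('scene'); s=cams.calibration('side')
f=lambda L,x,y:[((a+.5)/5-.5+x,(b+.5)/5-.5+y) for a,b in L]
D={'L':(f([(162,52),(326,177),(247,249),(80,124),(138,102),(266,194)],122,207),.008),
'R':(f([(77,74),(330,121),(326,218),(68,178),(106,127),(298,165)],439,247),.008),
'M':(f([(105,63),(342,131),(303,231),(58,163),(108,117),(292,170)],211,244),.014)}
for k,(uv,z) in D.items():
    P=toplane(uv,c,z)[:,:2]*1000
    print(k,P.round(1).tolist()); 
    q=P[:4]; d=P[5]-P[4]
    print('  centre corners',q.mean(0).round(1),'holes',P[4:].mean(0).round(1),'hole dist',np.linalg.norm(d).round(1),'ang',np.degrees(np.arctan2(d[1],d[0])).round(1),'sides',[np.linalg.norm(q[i]-q[(i+1)%4]).round(1) for i in range(4)], 'edge angs',[np.degrees(np.arctan2(*(q[b]-q[a])[::-1])).round(1) for a,b in((0,1),(3,2))])
# side crops
j=cv2.imread('pics/side0.png')
crop(j,345,250,425,310,10,'pics/s_mid.png'); crop(j,205,180,259,220,10,'pics/s_R.png')
i=cv2.imread('pics/scene0.png'); crop(i,195,225,395,355,4,'pics/s_tray.png')
```

```text
L [[570.2, -346.8], [597.1, -249.6], [638.9, -260.8], [614.7, -357.7], [595.9, -341.6], [613.7, -267.7]]
  centre corners [ 605.2 -303.7] holes [ 604.8 -304.7] hole dist 76.0 ang 76.4 sides [np.float64(100.8), np.float64(43.2), np.float64(99.9), np.float64(45.8)] edge angs [np.float64(74.5), np.float64(76.0)]
R [[430.8, 258.0], [412.4, 357.1], [456.4, 363.3], [478.2, 265.6], [450.1, 274.2], [437.3, 348.7]]
  centre corners [444.5 311. ] holes [443.7 311.4] hole dist 75.5 ang 99.8 sides [np.float64(100.8), np.float64(44.4), np.float64(100.1), np.float64(48.0)] edge angs [np.float64(100.5), np.float64(102.6)]
M [[594.2, -147.8], [585.7, -49.7], [630.4, -44.8], [640.8, -143.0], [615.3, -135.1], [608.5, -59.9]]
  centre corners [612.7 -96.3] holes [611.9 -97.5] hole dist 75.5 ang 95.2 sides [np.float64(98.5), np.float64(44.9), np.float64(98.8), np.float64(46.8)] edge angs [np.float64(95.0), np.float64(96.0)]
```

View pics/s_mid.png

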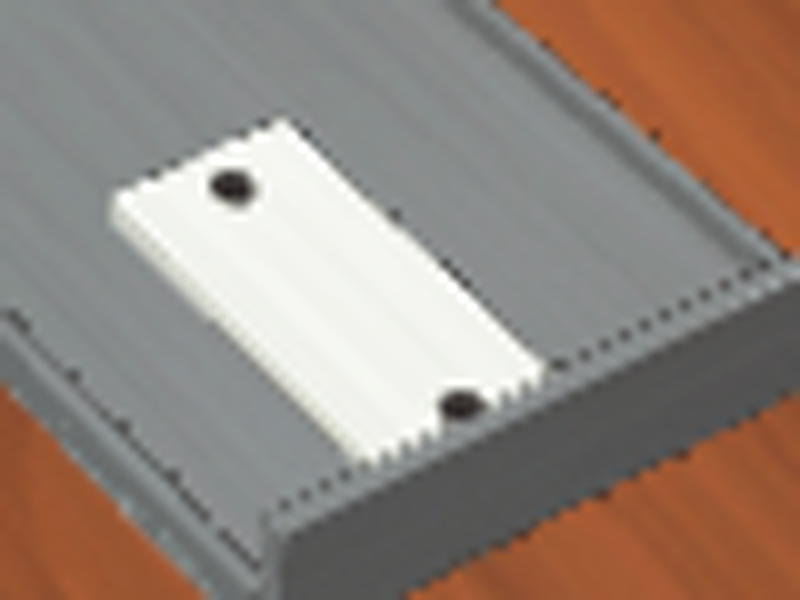

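View pics/s_R.png

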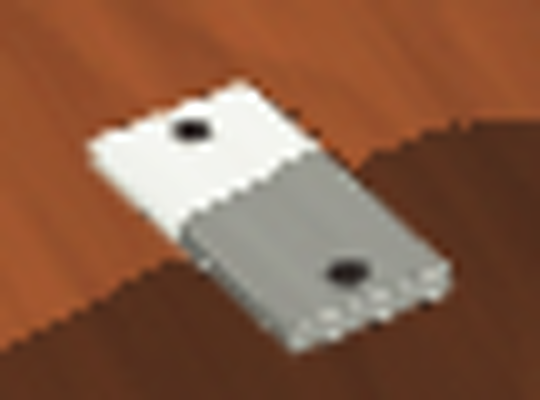

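View pics/s_tray.png

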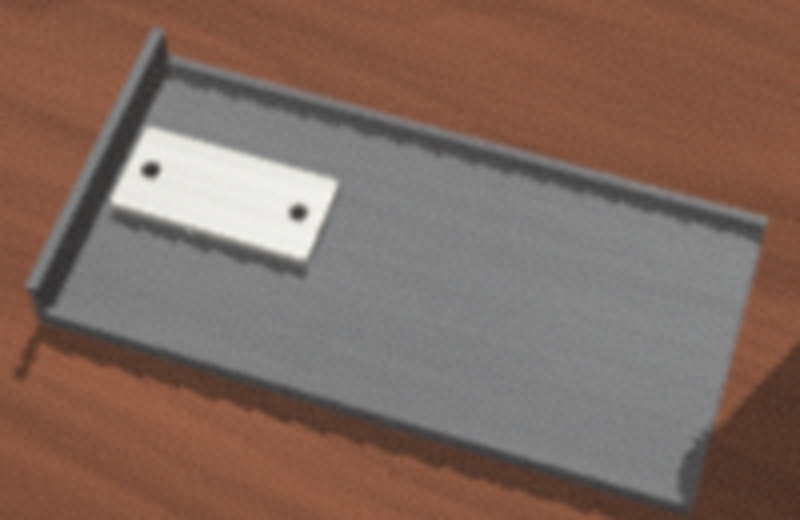

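Run:
```python
from h import *
from scipy.spatial.transform import Rotation as Ro
s=cams.calibration('side'); c=cams.calibration('scene')
g=lambda L,x,y,fx,fy:[((a+.5)/fx-.5+x,(b+.5)/fy-.5+y) for a,b in L]
for k,uv,z in [('M',g([(231,187),(462,406)],345,250,10,10),.014),('R',g([(190,130),(347,272)],205,180,10,10),.008),('L',g([(161,66),(241,218)],395,325,400/90,300/68),.008)]:
    P=toplane(uv,s,z)[:,:2]*1000; d=P[0]-P[1]
    print(k,P.mean(0).round(1),np.linalg.norm(d).round(1),np.degrees(np.arctan2(d[1],d[0])).round(1))
# tray corners scene crop x4 offset (195,225): lip tops (far-left inner), right end
f=lambda L:[((a+.5)/4-.5+195,(b+.5)/4-.5+225) for a,b in L]
print('lip tops z13', (toplane(f([(170,60),(767,218),(690,508),(45,320)]),c,.013)[:,:2]*1000).round(0).tolist())
st=monitor.get_state(); w,x,y,z=st['orientation']
print(Ro.from_quat([x,y,z,w]).as_matrix().round(4)); print([a for a in dir(env) if a[0]!='_'], env.finger_overhang)
```

```text
M [612.8 -98.4] 75.7 95.5
R [444.2 310.3] 75.9 100.3
L [ 605.9 -306.5] 76.1 76.1
lip tops z13 [[555.0, -157.0], [524.0, 146.0], [674.0, 160.0], [705.0, -142.0]]
[[ 2.239e-01 -5.000e-04 -9.746e-01]
 [ 9.746e-01 -1.300e-03  2.239e-01]
 [-1.400e-03 -1.000e+00  2.000e-04]]
['MotionError', 'finger_overhang'] 0.022
```

```bash
cat >> h.py <<'E'
from scipy.spatial.transform import Rotation as Ro
def pose():
    st=monitor.get_state(); w,x,y,z=st['orientation']
    return np.array(st['tcp_pos'])*1000, Ro.from_quat([x,y,z,w]), st
def Rt(adeg,tilt=0):
    a=np.radians(adeg); x=np.array([np.cos(a),np.sin(a),0]); y=np.array([0,0,-1.]); z=np.cross(x,y)
    return Ro.from_matrix(np.c_[x,y,z])*Ro.from_rotvec([np.radians(-tilt),0,0])
def plan(pt,R1,n,g):
    p,R,_=pose(); pt=np.asarray(pt,float); d=(R.inv()*R1).as_rotvec(); 
    print('dist',np.round(pt-p,1),'rotvec',np.degrees(d).round(1))
    L=[]
    for k in range(n):
        Rk=R*Ro.from_rotvec(d*k/n)
        L.append(' '.join('%g'%v for v in [g,*np.round(Rk.inv().apply((pt-p)/n),1),*np.round(np.degrees(d/n),1)]))
    print('; '.join(L))
E
python3 - <<'E'
from h import *
plan([444,311,130],Rt(10),8,0.4)
E
```

```text
dist [ 315.4 -249.   -97.3] rotvec [ 0.  67.1 -0.1]
0.4 -21.5 12.2 -45.4 0 8.4 -0; 0.4 -14.6 12.2 -48 0 8.4 -0; 0.4 -7.5 12.2 -49.7 0 8.4 -0; 0.4 -0.2 12.2 -50.2 0 8.4 -0; 0.4 7.2 12.2 -49.7 0 8.4 -0; 0.4 14.3 12.2 -48.1 0 8.4 -0; 0.4 21.2 12.2 -45.5 0 8.4 -0; 0.4 27.6 12.2 -42 0 8.4 -0
```

>>> {"api": "drive_tool", "payload": {"plan": "0.4 -21.5 12 -45.5 0 8.4 0; 0.4 -14.5 12 -48 0 8.4 0; 0.4 -7.5 12 -50 0 8.4 0; 0.4 0 12 -50 0 8.4 0; 0.4 7 12 -50 0 8.4 0; 0.4 14 12 -48 0 8.4 0; 0.4 21 12 -45.5 0 8.4 0; 0.4 27.5 12 -42 0 8.4 0", "grip_force": 40}}

```text
clock: 1.15
tcp_pos: [0.4462, 0.3014, 0.1273]
orientation: [0.705, -0.705, -0.05, 0.05]
wrist_force: [0.2, 0.1, -0.0]
finger_gap: 0.0597
```

Run:
```python
from h import *
plan([444,311,130],Rt(10),1,0.4)
p,d=cams.read_camera('wrist'); cv2.imwrite('pics/w1.png',p[:,:,::-1])
```

```text
dist [-2.2  9.6  2.7] rotvec [-0.  -1.8 -0. ]
0.4 -0.8 -2.7 9.8 -0 -1.8 -0
```

>>> {"api": "drive_tool", "payload": {"plan": "0.4 -1 -2.5 10 0 -1.8 0; 0.4 0 0 0 0 0 0"}}

```text
clock: 1.45
tcp_pos: [0.4483, 0.3066, 0.1273]
orientation: [-0.703, 0.706, 0.057, -0.058]
wrist_force: [-0.0, 1.1, -0.8]
finger_gap: 0.0601
```

Run:
```python
from h import *
plan([444,311,130],Rt(10),1,0.4)
c=cams.calibration('wrist')
p,d=cams.read_camera('wrist'); cv2.imwrite('pics/w2.png',p[:,:,::-1])
np.save('d2.npy',d)
```

```text
dist [-4.3  4.4  2.7] rotvec [ 0.2 -0.6 -0.1]
0.4 -3.5 -2.7 5 0.2 -0.6 -0.1
```

View pics/w2.png

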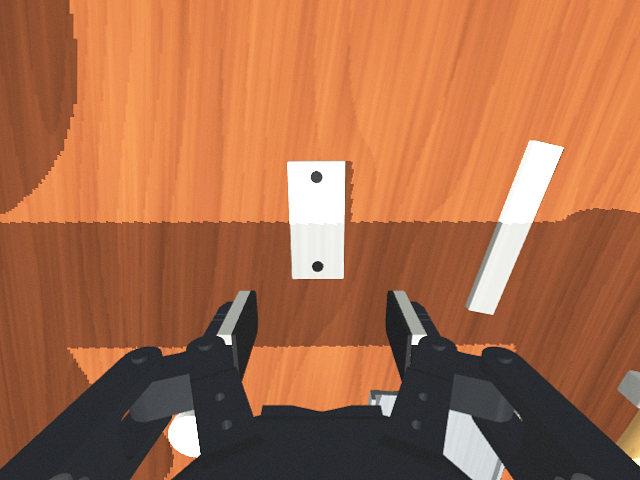

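```bash
cat >> h.py <<'E'
def holes(cam,uv,z):
    P=toplane(uv,cams.calibration(cam),z)[:,:2]*1000; d=P[0]-P[1]
    print('centre',P.mean(0).round(1),'dist',np.linalg.norm(d).round(1),'ang',np.degrees(np.arctan2(d[1],d[0])).round(2))
    return P
E
python3 - <<'E'
from h import *
i=cv2.imread('pics/w2.png')
g=cv2.cvtColor(i,cv2.COLOR_BGR2GRAY)
uv=[]
for x,y in[(316,177),(318,266)]:
    r=g[y-9:y+10,x-9:x+10]; w=np.clip(140-r.astype(float),0,None); Y,X=np.mgrid[-9:10,-9:10]
    uv.append((x+(w*X).sum()/w.sum(),y+(w*Y).sum()/w.sum()))
print(uv); holes('wrist',uv,.008)
plan([444,311,40],Rt(10),4,0.4)
E
```

```text
[(np.float64(315.9696209998525), np.float64(176.48753871110455)), (np.float64(317.07740975065127), np.float64(265.9921845924823))]
centre [441.9 310.8] dist 76.6 ang 99.77
dist [ -4.    4.5 -87.3] rotvec [ 0.2 -0.6 -0.1]
0.4 -0.8 21.8 1.3 0.1 -0.2 -0; 0.4 -0.8 21.8 1.3 0.1 -0.2 -0; 0.4 -0.8 21.8 1.3 0.1 -0.2 -0; 0.4 -0.8 21.8 1.3 0.1 -0.2 -0
```

>>> {"api": "drive_tool", "payload": {"plan": "0.4 -1 22 1.5 0 -0.3 0; 0.4 -1 22 1.5 0 -0.3 0; 0.4 -1 20 1.5 0 0 0; 0.4 -1 18 1 0 0 0; 0.4 0 0 0 0 0 0"}}

```text
clock: 2.12
tcp_pos: [0.4388, 0.317, 0.0457]
orientation: [-0.703, 0.705, 0.067, -0.066]
wrist_force: [-0.3, 0.6, 0.6]
finger_gap: 0.0597
```

Run:
```python
from h import *
plan([443.2,310.8,26],Rt(9.9),3,0.4)
p,d=cams.read_camera('wrist'); cv2.imwrite('pics/w3.png',p[:,:,::-1])
```

```text
dist [  4.4  -6.2 -19.7] rotvec [0.1 0.9 0.1]
0.4 1.1 6.6 -2.3 0 0.3 0; 0.4 1.1 6.6 -2.3 0 0.3 0; 0.4 1.1 6.6 -2.3 0 0.3 0
```

View pics/w3.png

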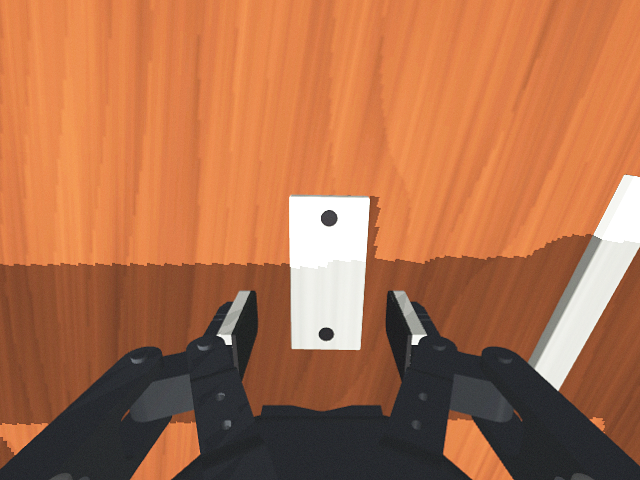

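>>> {"api": "drive_tool", "payload": {"plan": "0.4 3 3 -6 0 0.6 0; 0.4 0 0 0 0 0 0"}}

```text
clock: 2.42
tcp_pos: [0.4446, 0.3129, 0.0453]
orientation: [-0.704, 0.704, 0.065, -0.061]
wrist_force: [-0.0, -0.4, -0.2]
finger_gap: 0.0598
```

Run:
```python
from h import *
plan([443.2,310.8,26],Rt(9.9),2,0.4)
```

```text
dist [ -1.4  -2.1 -19.3] rotvec [0.1 0.3 0.3]
0.4 -0.9 9.7 -0.9 0 0.2 0.2; 0.4 -0.9 9.7 -0.9 0 0.2 0.2
```

>>> {"api": "drive_tool", "payload": {"plan": "0.4 -0.5 8 -1 0 0 0; 0.4 -0.5 8 -1 0 0 0; 0.4 0 0 0 0 0 0; 0.4 0 0 0 0 0 0"}}

```text
clock: 2.92
tcp_pos: [0.4447, 0.3104, 0.0289]
orientation: [-0.704, 0.704, 0.065, -0.06]
wrist_force: [0.2, 0.6, 0.1]
finger_gap: 0.0602
```

Run:
```python
from h import *
plan([443.2,310.8,26],Rt(9.9),1,0.4)
p,d=cams.read_camera('wrist'); cv2.imwrite('pics/w4.png',p[:,:,::-1])
```

```text
dist [-1.5  0.4 -2.9] rotvec [0.  0.3 0.4]
0.4 -1.4 2.9 0.7 0 0.3 0.4
```

View pics/w4.png

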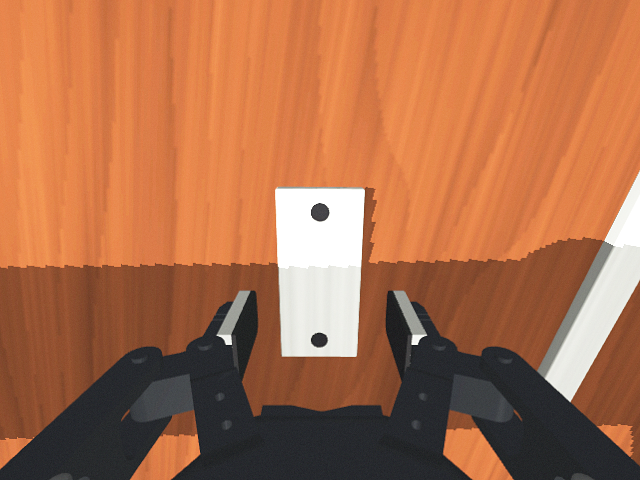

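Run:
```python
from h import *
holes('wrist',[(319.5,212),(319,340)],.008)
p,R,_=pose(); print(p.round(1))
c=cams.calibration('wrist')
for dx in (-30,30):
  for dz in (-11,11): print(dx,dz,proj((p+R.apply([dx,22,dz]))/1000,c).round(0))
for dz in (-50,0,50): print(dz, proj((np.array([443.2,310.8,8])+Rt(9.9).apply([0,0,dz]))/1000,c).round(0))
```

```text
centre [442.3 310.3] dist 77.0 ang 99.84
[444.6 310.4  28.9]
-30 -11 [[271. 298.]]
-30 11 [[269. 261.]]
30 -11 [[377. 298.]]
30 11 [[379. 261.]]
-50 [[321. 356.]]
0 [[321. 280.]]
50 [[321. 189.]]
```

Run:
```python
from h import *
c=cams.calibration('wrist')
p,d=cams.read_camera('wrist'); pz,R,_=pose(); print(pz)
for u,v in [(254,294),(248,294),(250,330),(240,300),(225,340),(390,294),(395,294),(405,335),(420,338),(310,412)]:
    z=d[v,u]; X=np.array([(u-c['cx'])/c['fx']*z,(v-c['cy'])/c['fy']*z,z]); W=c['R'].T@(X-c['t'])*1000
    print((u,v),z.round(4),'tool',R.inv().apply(W-pz).round(1))
```

```text
[444.66859924 310.45272739  28.96958203]
(254, 294) 0.1479 tool [-31.2 -14.2  10.2]
(248, 294) 0.1449 tool [-33.1 -16.9  11.6]
(250, 330) 0.1405 tool [-31.4 -25.6  -0.7]
(240, 300) 0.1393 tool [-35.3 -22.7  11.8]
(225, 340) 0.1174 tool [-35.2 -46.6   9.1]
(390, 294) 0.1466 tool [ 28.7 -15.5  10.8]
(395, 294) 0.1442 tool [ 30.3 -17.6  11.9]
(405, 335) 0.1196 tool [ 28.5 -44.2   9.5]
(420, 338) 0.1168 tool [ 33.  -47.   10.1]
(310, 412) 0.0854 tool [ -4.4 -79.8  10.9]
```

Run:
```python
from h import *
i=cv2.imread('pics/w4.png'); crop(i,190,200,450,395,3,'pics/w4c.png')
p,d=cams.read_camera('scene'); p=p[:,:,::-1].copy()
c=cams.calibration('scene'); pz,R,_=pose()
print(proj((pz+R.apply([0,22,0]))/1000,c),proj(pz/1000,c))
crop(p,400,180,560,300,5,'pics/sc4.png')
p,d=cams.read_camera('side'); p=p[:,:,::-1].copy(); c=cams.calibration('side')
print(proj((pz+R.apply([0,22,0]))/1000,c),proj(pz/1000,c))
crop(p,170,120,290,210,6,'pics/sd4.png')
```

```text
[[478.28978537 276.38810585]] [[481.86510559 270.66445385]]
[[231.57310465 199.68997339]] [[230.54795869 192.32258564]]
```

View pics/w4c.png

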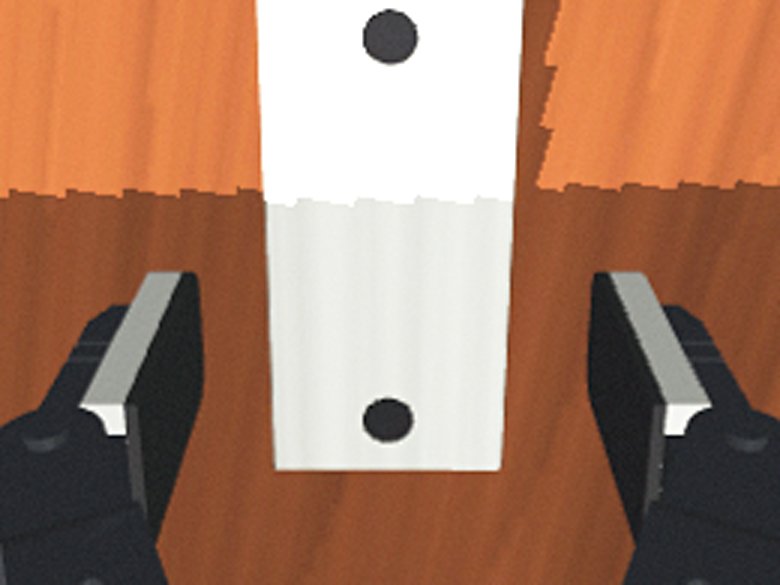

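View pics/sc4.png

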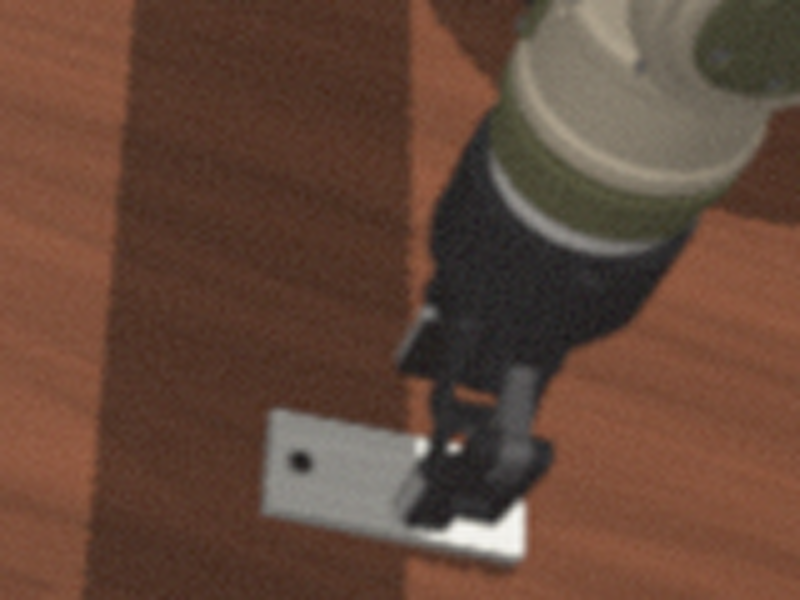

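View pics/sd4.png

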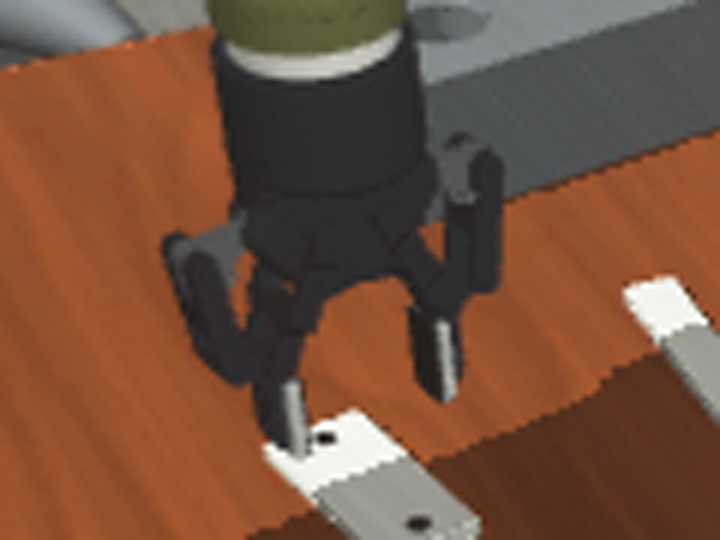

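Run:
```python
from h import *
c=cams.calibration('wrist'); p,R,st=pose()
cc=-c['R'].T@c['t']*1000
print('cam in tool',R.inv().apply(cc-p).round(1),'cam world',cc.round(1),'joints',st['joint_pos'])
d=np.load('d2.npy')
# start calibration
R0=np.array([[ 0.22453996,  0.97446375, -0.00148381],[ 0.92718129, -0.21317588,  0.30804368],[ 0.29986108, -0.07054388, -0.95137106]]);t0=np.array([-0.574408,-0.038821,0.38218793])
w,x,y,z=[-0.55280552,0.55348746,0.43993331,-0.44104011]; Rs=Ro.from_quat([x,y,z,w])
print('cam in tool start',Rs.inv().apply(-R0.T@t0*1000-np.array([128.56,559.92,227.09])).round(1))
for u,v in [(254,294),(390,294),(310,412)]:
    print(d[v,u])
# bench depth: measured z of bench points via wrist depth and scene depth
_,dw=cams.read_camera('wrist')
for u,v in [(150,150),(500,150),(320,240),(250,250)]:
    z=dw[v,u]; X=np.array([(u-c['cx'])/c['fx']*z,(v-c['cy'])/c['fy']*z,z]); print((u,v),(c['R'].T@(X-c['t'])*1000).round(1))
# fingertip via scene + side depth
for n,pts in [('scene',[(482,284),(480,253)]),('side',[(218,195),(244,186)])]:
    cc=cams.calibration(n); _,dd=cams.read_camera(n)
    for u,v in pts:
        z=dd[v,u]; X=np.array([(u-cc['cx'])/cc['fx']*z,(v-cc['cy'])/cc['fy']*z,z]); print(n,(u,v),(cc['R'].T@(X-cc['t'])*1000).round(1))
```

```text
cam in tool [  -1.4 -147.4   79.6] cam world [428.2 388.5 176.5] joints [ 0.46300904  0.38954199 -0.36421807  0.8098632  -0.00266302  1.85591897]
cam in tool start [   0.3 -147.6   80.4]
0.14822564
0.14689168
0.08523975
(150, 150) [346.3 363.5   1.2]
(500, 150) [521.  394.8   1.5]
(320, 240) [438.6 334.6  11.6]
(250, 250) [402.1 319.    2. ]
scene (482, 284) [489.  308.5  51.5]
scene (480, 253) [417.6 293.3  41.9]
side (218, 195) [409.3 295.5  41.7]
side (244, 186) [478.6 305.3  40.5]
```

Every camera puts the fingertips at z≈41 mm, with the reported TCP at z≈29 mm. That's about 35 mm behind where the text says they are, so I'll go by the images and come down in watched steps.

>>> {"api": "drive_tool", "payload": {"plan": "0.4 -1 8 0.5 0 0.3 0; 0.4 0 8 0 0 0 0; 0.4 0 5 0 0 0 0; 0.4 0 0 0 0 0 0; 0.4 0 0 0 0 0 0"}}

```text
clock: 3.9
tcp_pos: [0.4435, 0.3108, 0.0062]
orientation: [-0.704, 0.705, 0.063, -0.058]
wrist_force: [0.1, 0.0, -0.4]
finger_gap: 0.0601
```

```bash
cat >> h.py <<'E'
def xyz(n,pts,d=None):
    cc=cams.calibration(n)
    if d is None: d=cams.read_camera(n)[1]
    for u,v in pts:
        z=d[v,u]; X=np.array([(u-cc['cx'])/cc['fx']*z,(v-cc['cy'])/cc['fy']*z,z]); print(n,(u,v),(cc['R'].T@(X-cc['t'])*1000).round(1))
E
python3 - <<'E'
from h import *
p,R,st=pose(); print(p.round(1), st['wrist_force'])
q,d=cams.read_camera('side'); crop(q[:,:,::-1],190,140,270,200,10,'pics/sd5.png'); np.save('sd5.npy',d)
q,d=cams.read_camera('wrist'); crop(q[:,:,::-1],190,180,450,375,3,'pics/w5.png')
E
```

```text
[443.5 310.8   6.2] [ 0.08757661  0.00866352 -0.43348931]
```

View pics/sd5.png

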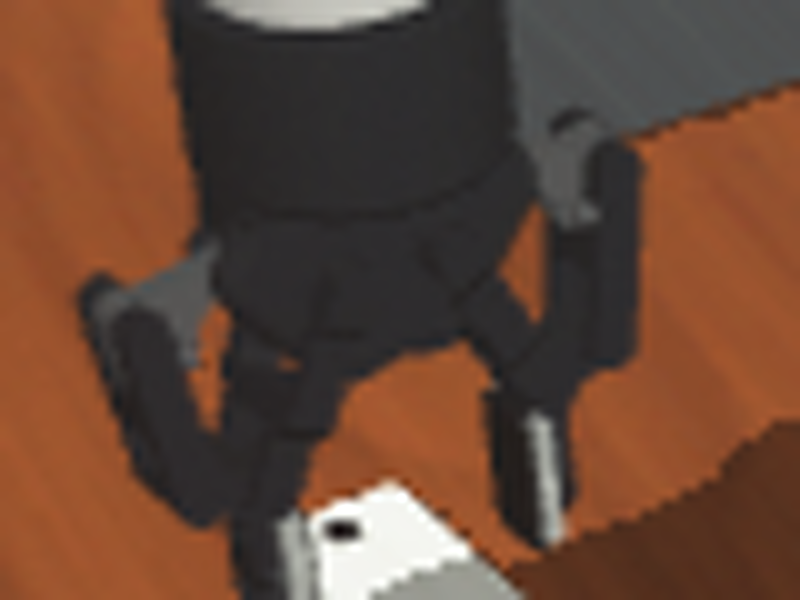

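View pics/w5.png

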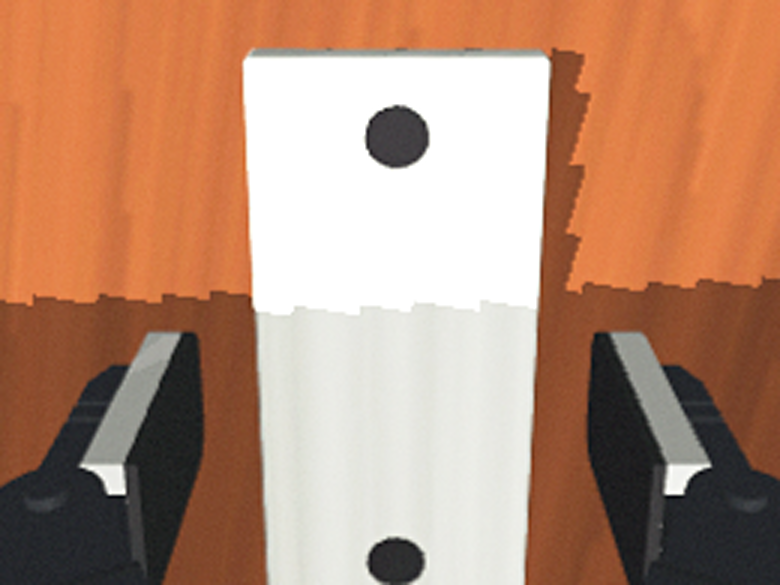

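>>> {"api": "drive_tool", "payload": {"plan": "0.4 0 6 0 0 0 0; 0.4 0 6 0 0 0 0; 0.4 0 0 0 0 0 0; 0.4 0 0 0 0 0 0"}}

```text
clock: 4.5
tcp_pos: [0.4438, 0.3109, -0.0063]
orientation: [0.705, -0.704, -0.064, 0.058]
wrist_force: [0.9, -0.6, -0.4]
finger_gap: 0.0593
```

Run:
```python
from h import *
p,R,st=pose(); print(p.round(1), st['wrist_force'])
xyz('wrist',[(255,296),(254,293),(389,293),(387,296),(320,240),(200,250)])
q,d=cams.read_camera('scene'); crop(q[:,:,::-1],440,230,520,290,10,'pics/sc6.png')
q,d=cams.read_camera('side'); crop(q[:,:,::-1],190,160,270,220,10,'pics/sd6.png')
```

```text
[443.8 310.9  -6.3] [ 0.87436681 -0.60425457 -0.43024047]
wrist (255, 296) [411.7 313.8   6. ]
wrist (254, 293) [411.3 316.2   7.7]
wrist (389, 293) [470.1 326.2   8. ]
wrist (387, 296) [470.7 322.9   4.3]
wrist (320, 240) [435.7 346.    9.8]
wrist (200, 250) [384.6 329.6   1.1]
```

View pics/sd6.png

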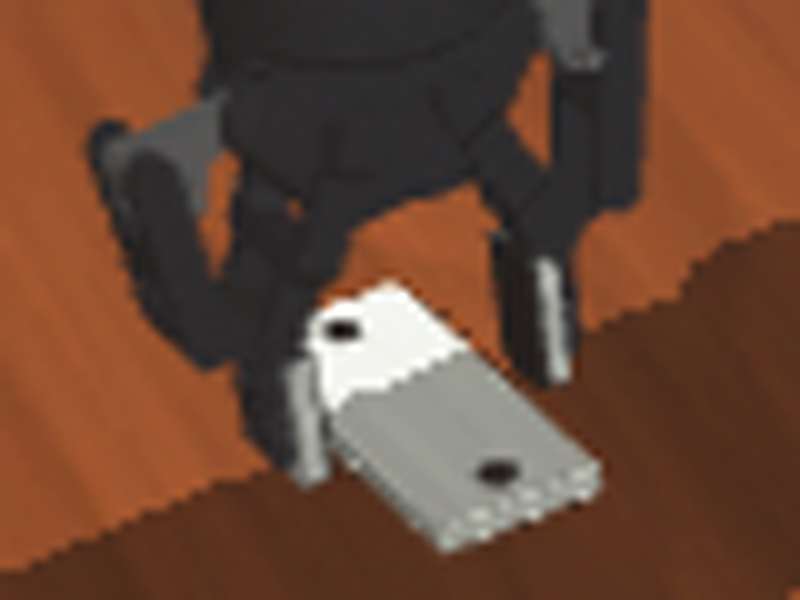

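View pics/sc6.png

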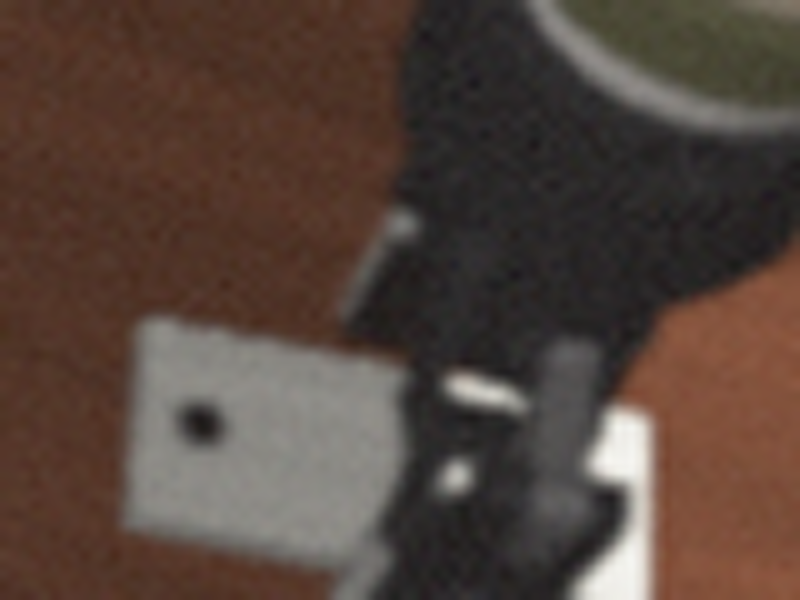

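>>> {"api": "drive_tool", "payload": {"plan": "-1 0 0 0 0 0 0; -1 0 0 0 0 0 0; -1 0 0 0 0 0 0; -1 0 0 0 0 0 0", "grip_force": 60}}

```text
clock: 5.15
tcp_pos: [0.4422, 0.3109, -0.0049]
orientation: [0.705, -0.704, -0.063, 0.059]
wrist_force: [-0.4, -0.6, 1.3]
finger_gap: 0.0425
```

Run:
```python
from h import *
p,R,st=pose(); print(p.round(1), st['wrist_force'],st['ft_torque'])
q,d=cams.read_camera('wrist'); crop(q[:,:,::-1],160,120,480,360,2.5,'pics/w7.png'); np.save('w7.npy',d)
q,d=cams.read_camera('side'); crop(q[:,:,::-1],190,160,270,220,10,'pics/sd7.png')
```

```text
[442.2 310.9  -4.9] [-0.39000734 -0.60788395  1.32045723] [-0.05441338  0.15832887 -0.02387505]
```

View pics/w7.png

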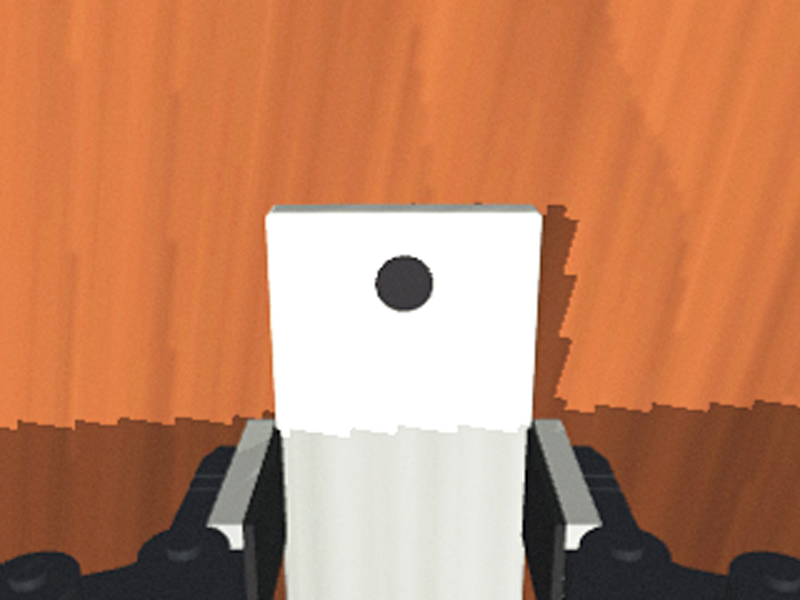

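View pics/sd7.png

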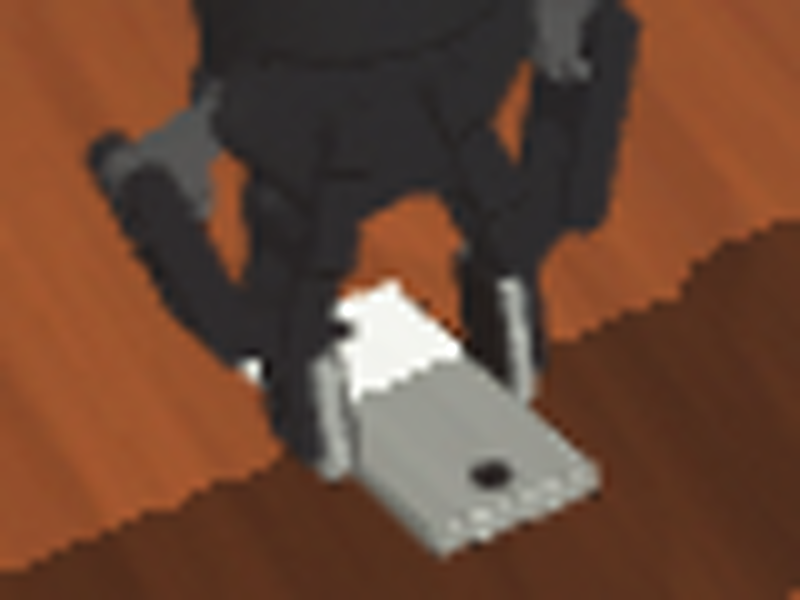

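>>> {"api": "drive_tool", "payload": {"plan": "-1 0 -6 0 0 0 0; -1 0 -10 0 0 0 0; -1 0 -20 0 0 0 0; -1 0 -30 0 0 0 0; -1 0 -30 0 0 0 0; -1 0 0 0 0 0 0; -1 0 0 0 0 0 0"}}

```text
clock: 6.12
tcp_pos: [0.4409, 0.3101, 0.0944]
orientation: [-0.704, 0.705, 0.062, -0.06]
wrist_force: [-0.6, -0.3, -2.4]
finger_gap: 0.0432
```

Run:
```python
from h import *
p,R,st=pose(); print(p.round(1), st['wrist_force'],st['ft_torque'])
c=cams.calibration('wrist')
q,d=cams.read_camera('wrist'); crop(q[:,:,::-1],160,120,480,360,2.5,'pics/w8.png'); np.save('w8.npy',d)
q,d=cams.read_camera('side'); crop(q[:,:,::-1],170,120,290,210,6.6,'pics/sd8.png')
```

```text
[440.9 310.1  94.4] [-0.56496687 -0.29349872 -2.41219877] [-0.01901674 -0.00287761  0.04184321]
```

View pics/w8.png

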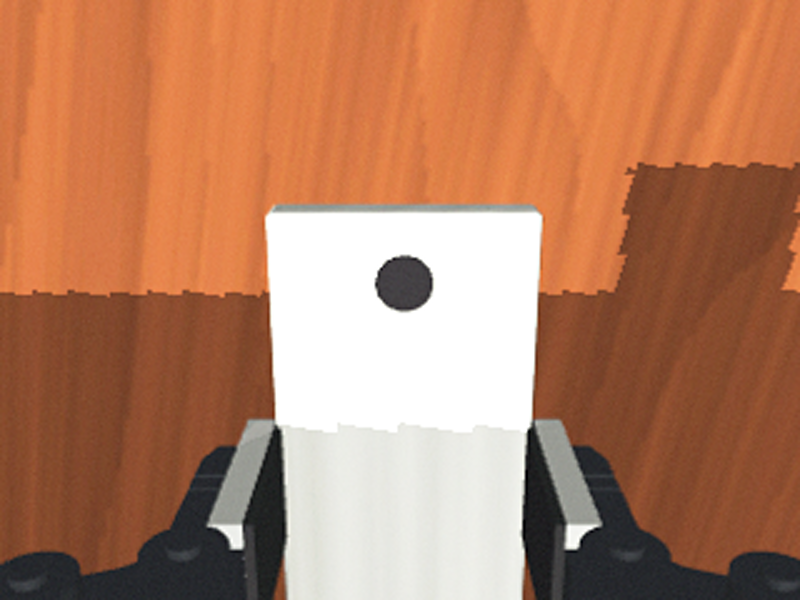

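View pics/sd8.png

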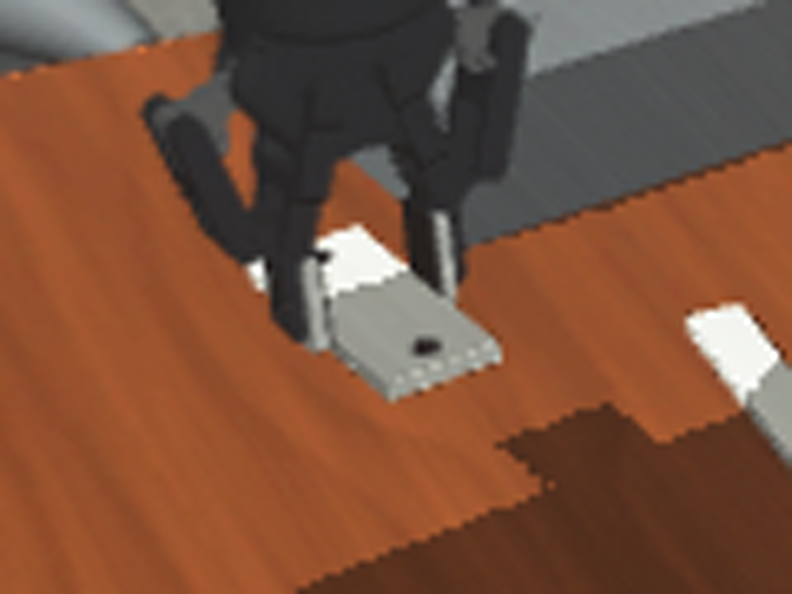

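Run:
```python
from h import *
c=cams.calibration('wrist'); p,R,st=pose()
d=np.load('w8.npy')
def ray(u,v,yy):
    K=np.array([[c['fx'],0,c['cx']],[0,c['fy'],c['cy']],[0,0,1]])
    n=cv2.undistortPoints(np.array([[[u,v]]],float),K,np.asarray(c['D'])).reshape(2)
    r=R.inv().apply(c['R'].T@np.array([*n,1])); o=R.inv().apply(-c['R'].T@c['t']*1000-p)
    return o+r*(yy-o[1])/r[1]
for yy in (-12,-14,-16): print(yy,'hole',ray(321.6,233.2,yy).round(1),'far edge L/R',ray(266.8,205.2,yy).round(1),ray(376.8,205.2,yy).round(1))
for u,v in[(300,220),(340,220),(300,280),(340,280),(320,330)]:
    z=d[v,u]; X=np.array([(u-c['cx'])/c['fx']*z,(v-c['cy'])/c['fy']*z,z]); print(R.inv().apply(c['R'].T@(X-c['t'])*1000-p).round(1))
# target
a=95.6; u=np.array([np.cos(np.radians(a)),np.sin(np.radians(a))]); M=np.array([612.3,-98])
print('T1',M+67*u,'T2',M+134*u)
```

```text
-12 hole [ -1.2 -12.   37.6] far edge L/R [-23.8 -12.   49.7] [ 21.6 -12.   49.7]
-14 hole [ -1.2 -14.   38.2] far edge L/R [-23.5 -14.   50.2] [ 21.2 -14.   50.1]
-16 hole [ -1.2 -16.   38.9] far edge L/R [-23.1 -16.   50.6] [ 20.9 -16.   50.6]
[-10.  -15.8  44.4]
[  6.3 -15.1  44.2]
[-10.5 -15.5  17.6]
[  6.8 -14.4  17. ]
[ -1.9 -15.7  -7.2]
T1 [605.76194572 -31.3197642 ] T2 [599.22389143  35.3604716 ]
```

```bash
cat >> h.py <<'E'
A=95.6; U=np.array([np.cos(np.radians(A)),np.sin(np.radians(A)),0]); M0=np.array([612.3,-98,0])
def tcp_for(s,zc,tilt,a=A-90,off=(0,-10,0)):
    C=M0+U*s+np.array([0,0,zc]); R=Rt(a,tilt); return C-R.apply(off),R
E
python3 - <<'E'
from h import *
pt,R=tcp_for(67,16+55,6.9); print(pt)
plan(pt,R,8,-1)
E
```

```text
[605.87917873 -32.51539894  61.07242658]
dist [ 165.  -342.6  -33. ] rotvec [-6.9  4.3  0.4]
-1 13 4.2 -45.7 -0.9 0.5 0.1; -1 13.4 4.9 -45.5 -0.9 0.5 0.1; -1 13.8 5.5 -45.3 -0.9 0.5 0.1; -1 14.2 6.2 -45.1 -0.9 0.5 0.1; -1 14.7 6.9 -44.9 -0.9 0.5 0.1; -1 15.1 7.5 -44.6 -0.9 0.5 0.1; -1 15.5 8.2 -44.4 -0.9 0.5 0.1; -1 15.9 8.8 -44.1 -0.9 0.5 0.1
```

>>> {"api": "drive_tool", "payload": {"plan": "-1 13 4 -45 -0.9 0.5 0; -1 13.5 5 -45 -0.9 0.5 0; -1 14 5.5 -45 -0.9 0.5 0; -1 14 6 -45 -0.9 0.5 0; -1 14.5 7 -45 -0.9 0.5 0; -1 15 7.5 -40 -0.9 0.5 0; -1 15 6 -25 -0.9 0.5 0; -1 5 3 -10 -0.5 0.5 0"}}

```text
clock: 7.22
tcp_pos: [0.587, 0.0188, 0.0534]
orientation: [-0.662, 0.748, 0.037, -0.037]
wrist_force: [-0.2, 0.6, -2.8]
finger_gap: 0.0432
```

Run:
```python
from h import *
pt,R=tcp_for(67,16+55,6.9); plan(pt,R,2,-1)
```

```text
dist [ 18.9 -51.3   7.6] rotvec [ 0.1  0.4 -0.4]
-1 6.7 -0.6 -26.8 0 0.2 -0.2; -1 6.8 -0.6 -26.7 0 0.2 -0.2
```

>>> {"api": "drive_tool", "payload": {"plan": "-1 7 -4 -20 0 0.2 -0.2; -1 7 -1 -18 0 0 0; -1 4 0 -8 0 0 0; -1 0 0 0 0 0 0; -1 0 0 0 0 0 0"}}

```text
clock: 7.85
tcp_pos: [0.6102, -0.0246, 0.0645]
orientation: [-0.662, 0.747, 0.037, -0.036]
wrist_force: [-0.5, 0.0, -2.1]
finger_gap: 0.0434
```

Run:
```python
from h import *
pt,R=tcp_for(67,16+55,6.9); plan(pt,R,2,-1)
q,d=cams.read_camera('scene'); crop(q[:,:,::-1],190,200,400,357,3.8,'pics/sc9.png')
q,d=cams.read_camera('wrist'); cv2.imwrite('pics/w9.png',q[:,:,::-1])
```

```text
dist [-4.4 -8.  -3.4] rotvec [-0.   0.4 -0.2]
-1 -2.6 2.2 -3.5 -0 0.2 -0.1; -1 -2.6 2.2 -3.5 -0 0.2 -0.1
```

View pics/sc9.png

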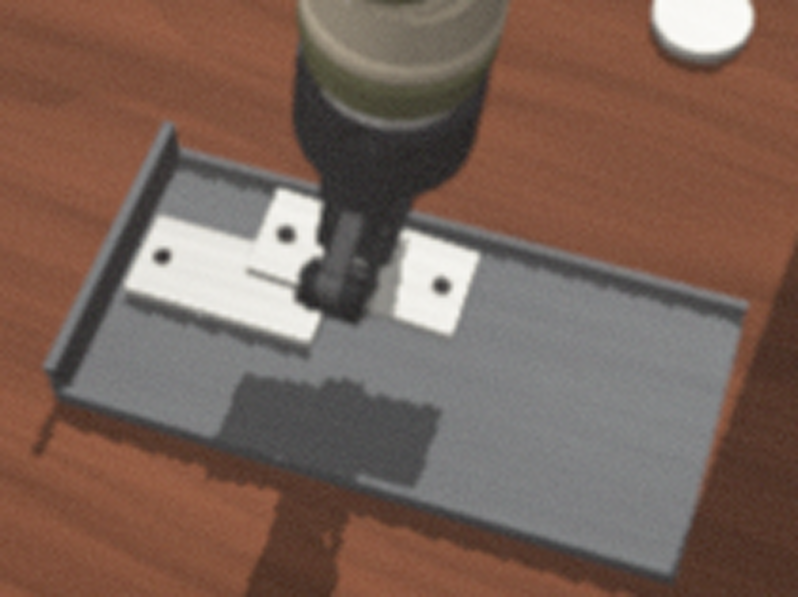

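View pics/w9.png

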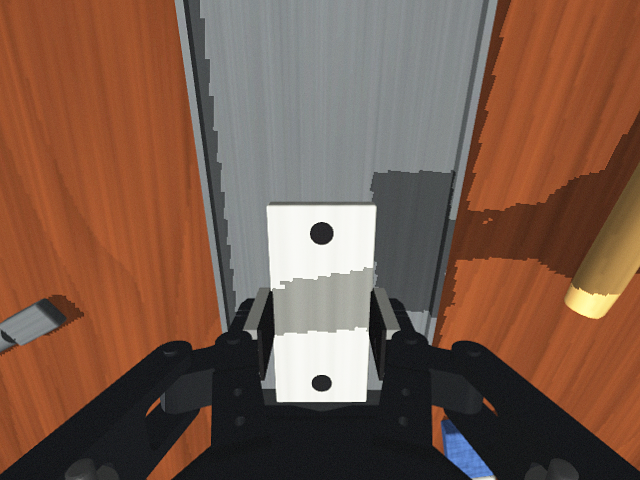

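>>> {"api": "drive_tool", "payload": {"plan": "-1 -3 8 -5 0 0.2 -0.1; -1 -2 10 0 0 0 0; -1 0 10 2 0 0 0; -1 0 0 0 0 0 0; -1 0 0 0 0 0 0"}}

```text
clock: 8.57
tcp_pos: [0.604, -0.0308, 0.034]
orientation: [-0.663, 0.747, 0.037, -0.035]
wrist_force: [-0.1, 0.9, -2.5]
finger_gap: 0.0433
```

Run:
```python
from h import *
pt,R=tcp_for(67,16+15,6.9); plan(pt,R,1,-1)
```

```text
dist [  1.9  -1.8 -12.9] rotvec [-0.   0.3 -0.2]
-1 1.7 13 -0.4 -0 0.3 -0.2
```

>>> {"api": "drive_tool", "payload": {"plan": "-1 1.7 6 -0.5 0 0.3 -0.2; -1 0 5 0 0 0 0; -1 0 0 0 0 0 0; -1 0 0 0 0 0 0"}}

```text
clock: 9.07
tcp_pos: [0.6066, -0.0325, 0.0228]
orientation: [-0.663, 0.747, 0.037, -0.032]
wrist_force: [0.2, 0.3, -3.4]
finger_gap: 0.0434
```

Run:
```python
from h import *
pt,R=tcp_for(67,16,6.9); plan(pt,R,1,-1)
q,d=cams.read_camera('scene'); crop(q[:,:,::-1],205,225,325,315,6.6,'pics/sc10.png')
q,d=cams.read_camera('side'); crop(q[:,:,::-1],290,190,430,295,5.7,'pics/sd10.png')
```

```text
dist [ -0.7  -0.  -16.7] rotvec [-0.  -0.1  0.1]
-1 -0.8 16.6 2 -0 -0.1 0.1
```

View pics/sc10.png

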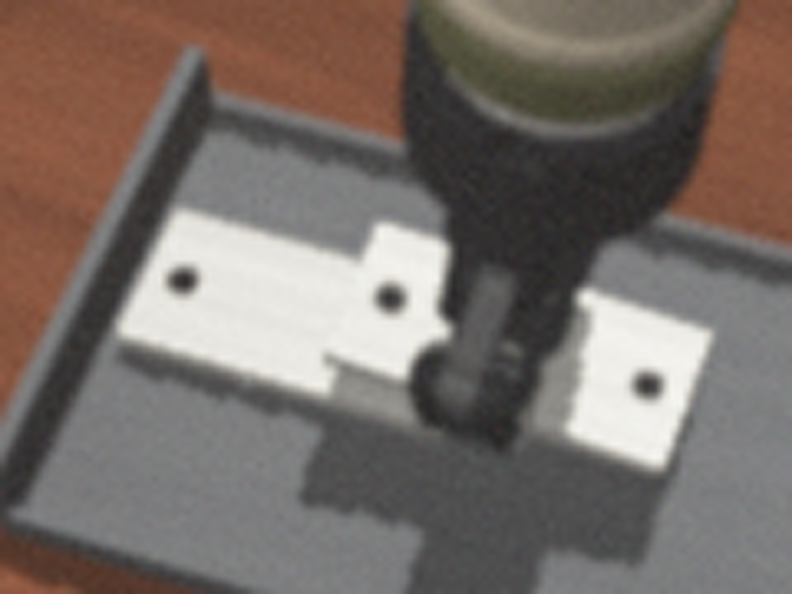

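View pics/sd10.png

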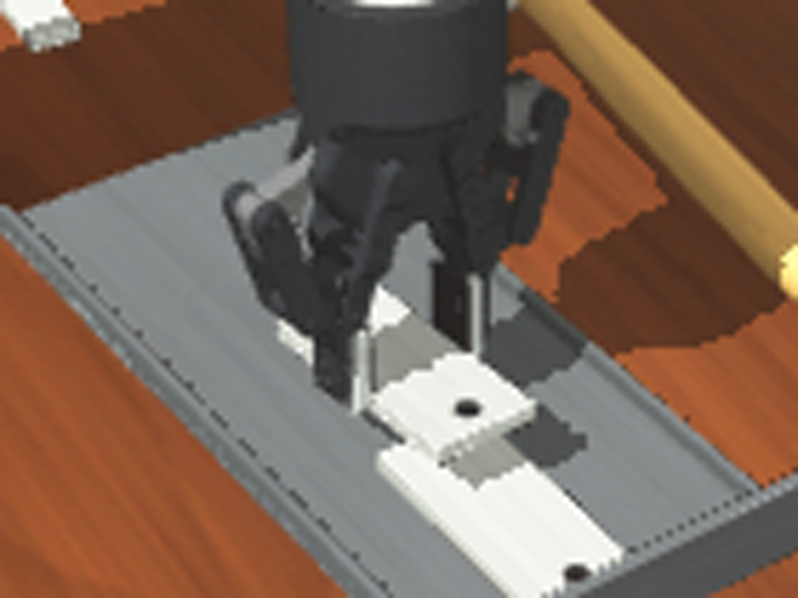

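Run:
```python
from h import *
c=cams.calibration('scene'); s=cams.calibration('side')
f=lambda a,b:((a+.5)/6.6-.5+205,(b+.5)/6.6-.5+225)
for dz in(-3,0,3):
    n=toplane([f(390,298)],c,.041+dz/1e3)[0]*1000; r=toplane([f(648,384)],c,.032+dz/1e3)[0]*1000
    v=(r-n); C=(n+r)/2; e=C-M0; print(dz,n.round(1),r.round(1),'len',np.linalg.norm(v).round(1),'ang',np.degrees(np.arctan2(v[1],v[0])).round(1),'s,x',(e@U).round(1),(e[0]*U[1]-e[1]*U[0]).round(1))
m=toplane([f(183,280)],c,.014)[0]*1000; print('M near hole',m, (m-M0)@U,(m-M0)[0]*U[1]-(m-M0)[1]*U[0])
n=toplane([((467+.5)/5.7-.5+290,(408+.5)/5.7-.5+190)],s,.041)[0]*1000; print('side near',n)
```

```text
-3 [608.7 -68.8  38. ] [601.1   6.7  29. ] len 76.4 ang 95.8 s,x 67.4 -0.8
0 [610.2 -67.8  41. ] [602.5   7.4  32. ] len 76.1 ang 95.8 s,x 68.1 0.7
3 [611.7 -66.8  44. ] [604.    8.1  35. ] len 75.8 ang 95.8 s,x 68.8 2.3
M near hole [ 615.27147982 -134.90672909   14.        ] -37.02055365387017 -0.6441675076084947
side near [610.46762215 -70.04370377  41.        ]
```

>>> {"api": "drive_tool", "payload": {"plan": "-1 -0.3 5 0.5 0 0 0; -1 -0.3 5 0.5 0 0 0; -1 0 2 0.3 0 0 0; -1 0 0 0 0 0 0; -1 0 0 0 0 0 0"}}

```text
clock: 9.8
tcp_pos: [0.606, -0.0326, 0.0099]
orientation: [-0.663, 0.747, 0.037, -0.032]
wrist_force: [-0.7, 0.6, -2.1]
finger_gap: 0.043
```

Run:
```python
from h import *
pt,R=tcp_for(67,16,6.9); plan(pt,R,1,-1); print(monitor.get_state()['wrist_force'],monitor.get_state()['ft_torque'])
q,d=cams.read_camera('side'); crop(q[:,:,::-1],310,220,410,295,8,'pics/sd11.png')
```

```text
dist [-0.1  0.1 -3.9] rotvec [-0.  -0.1  0.1]
-1 -0.1 3.8 0.6 -0 -0.1 0.1
[-0.74049536  0.56457346 -2.05944896] [ 0.17279326  0.01818216 -0.02483797]
```

View pics/sd11.png

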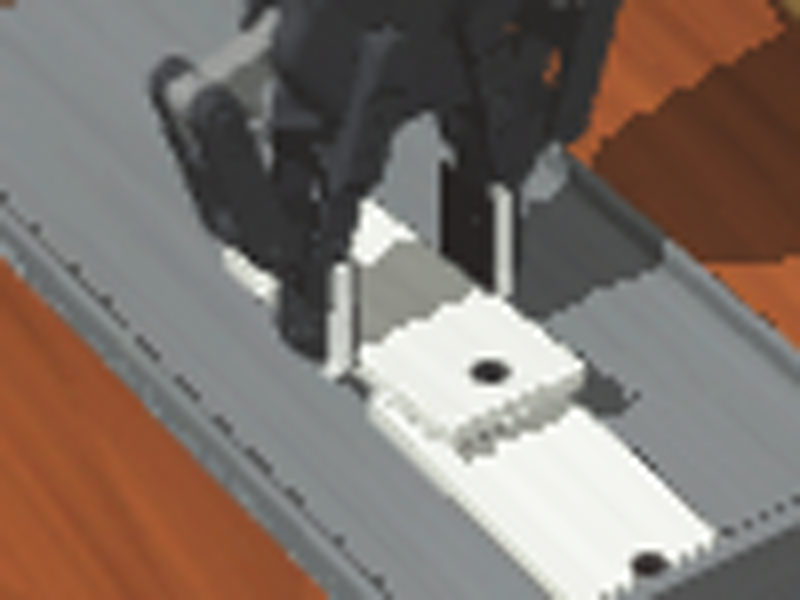

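>>> {"api": "drive_tool", "payload": {"plan": "-1 0 2 0.2 0 0 0; -1 0 0 0 0 0 0; -1 0 0 0 0 0 0"}}

```text
clock: 10.22
tcp_pos: [0.6062, -0.0327, 0.0081]
orientation: [-0.663, 0.747, 0.037, -0.032]
wrist_force: [0.9, -0.7, -1.8]
finger_gap: 0.0429
```

>>> {"api": "drive_tool", "payload": {"plan": "-1 0 1.5 0.2 0 0 0; -1 0 0 0 0 0 0; -1 0 0 0 0 0 0"}}

```text
clock: 10.6
tcp_pos: [0.6064, -0.0327, 0.007]
orientation: [-0.663, 0.747, 0.037, -0.031]
wrist_force: [-1.5, 0.1, -1.6]
finger_gap: 0.0426
```

Run:
```python
from h import *
pt,R=tcp_for(67,16,6.9); plan(pt,R,1,-1); print(monitor.get_state()['wrist_force'],monitor.get_state()['ft_torque'])
```

```text
dist [-0.5  0.2 -0.9] rotvec [-0.  -0.1  0.1]
-1 -0.5 0.9 0.4 -0 -0.1 0.1
[-1.46207936  0.05526068 -1.63539487] [ 0.15126881  0.07086474 -0.01227922]
```

>>> {"api": "drive_tool", "payload": {"plan": "-1 0 1.5 0.2 0 0 0; -1 0 0 0 0 0 0; -1 0 0 0 0 0 0"}}

```text
clock: 10.98
tcp_pos: [0.6067, -0.0328, 0.007]
orientation: [-0.662, 0.748, 0.037, -0.031]
wrist_force: [-0.0, 0.2, -1.7]
finger_gap: 0.0428
```

Run:
```python
from h import *
pt,R=tcp_for(67,16,6.9); plan(pt,R,1,-1); print(monitor.get_state()['wrist_force'],monitor.get_state()['ft_torque'])
q,d=cams.read_camera('side'); crop(q[:,:,::-1],310,220,410,295,8,'pics/sd12.png')
q,d=cams.read_camera('scene'); crop(q[:,:,::-1],205,225,325,315,6.6,'pics/sc12.png')
```

```text
dist [-0.8  0.2 -0.9] rotvec [ 0.  -0.1  0.2]
-1 -0.8 0.9 0.4 0 -0.1 0.2
[-0.03410662  0.2374201  -1.68988447] [ 0.06475499 -0.02901913 -0.07888714]
```

View pics/sd12.png

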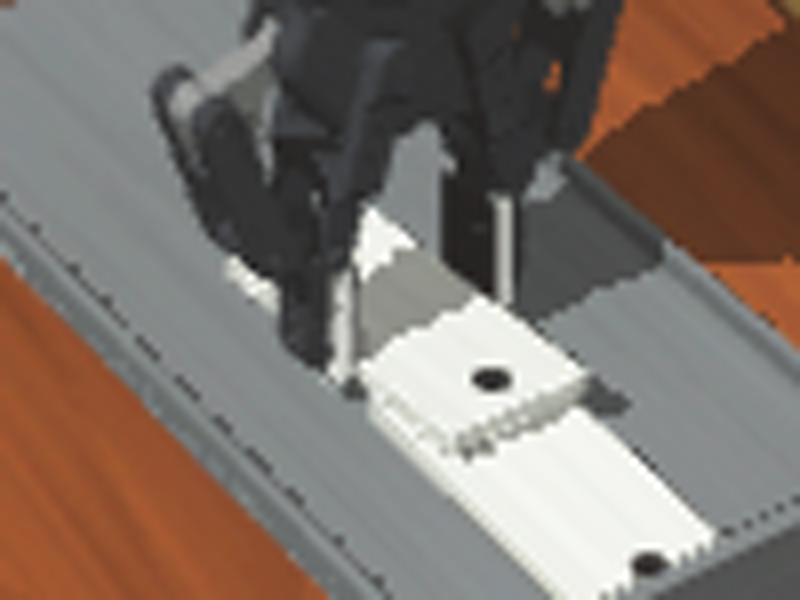

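View pics/sc12.png

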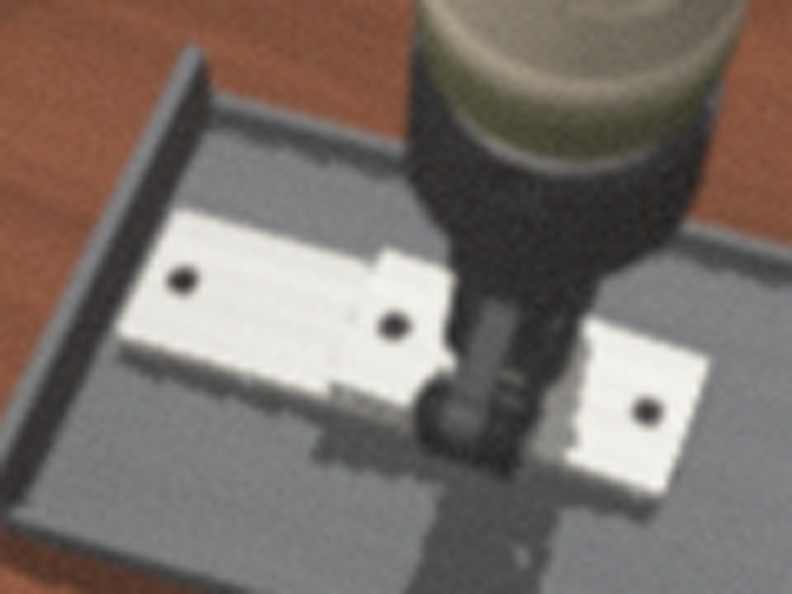

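>>> {"api": "drive_tool", "payload": {"plan": "-1 0 2 0 0 0 0; -1 0 0 0 0 0 0; -1 0 0 0 0 0 0"}}

```text
clock: 11.45
tcp_pos: [0.607, -0.0327, 0.007]
orientation: [-0.662, 0.748, 0.038, -0.031]
wrist_force: [-0.4, 0.3, -1.4]
finger_gap: 0.0433
```

>>> {"api": "drive_tool", "payload": {"plan": "-1 -0.5 2 0.3 0 0 0; -1 0 0 0 0 0 0; -1 0 0 0 0 0 0"}}

```text
clock: 11.82
tcp_pos: [0.6072, -0.0327, 0.0069]
orientation: [-0.662, 0.748, 0.039, -0.03]
wrist_force: [-0.3, -0.2, 0.3]
finger_gap: 0.0427
```

Run:
```python
from h import *
pt,R=tcp_for(67,16,6.9); plan(pt,R,1,-1); print(monitor.get_state()['wrist_force'],monitor.get_state()['ft_torque'])
q,d=cams.read_camera('side'); crop(q[:,:,::-1],310,220,410,295,8,'pics/sd13.png')
```

```text
dist [-1.3  0.2 -0.9] rotvec [ 0.1 -0.   0.3]
-1 -1.3 0.8 0.5 0.1 -0 0.3
[-0.29672921 -0.23698435  0.32165547] [0.12011373 0.10050051 0.00586125]
```

View pics/sd13.png

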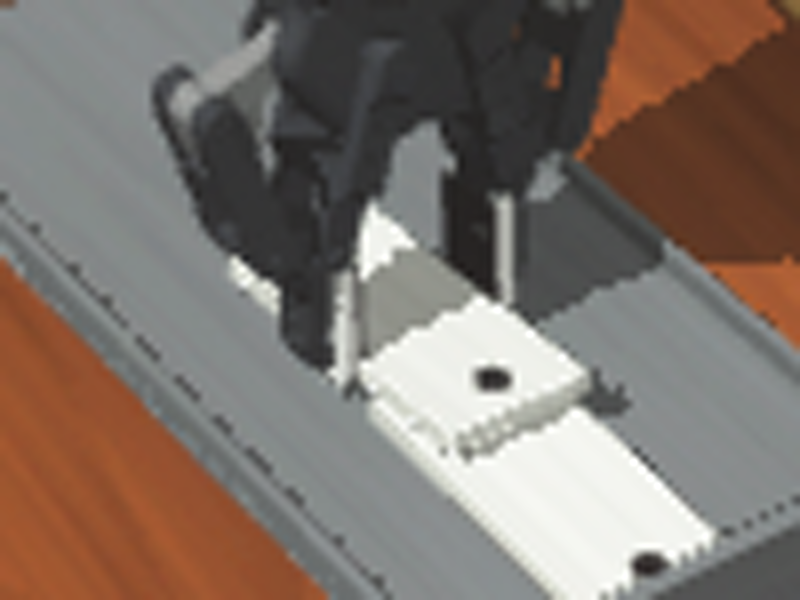

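>>> {"api": "drive_tool", "payload": {"plan": "0.1 0 0 0 0 0 0; 0.2 0 0 0 0 0 0; 0.4 0 0 0 0 0 0; 0.4 0 0 0 0 0 0"}}

```text
clock: 12.38
tcp_pos: [0.6076, -0.0331, 0.0063]
orientation: [-0.662, 0.748, 0.039, -0.03]
wrist_force: [0.1, -0.3, -0.9]
finger_gap: 0.0596
```

>>> {"api": "drive_tool", "payload": {"plan": "0.4 0 -5 0 0 0 0; 0.4 0 -15 0 0 0 0; 0.4 0 -25 0 0 0 0; 0.4 0 -35 0 0 0 0; 0.4 0 -35 0 0 0 0; 0.4 0 0 0 0 0 0"}}

```text
clock: 13.12
tcp_pos: [0.6062, -0.0184, 0.1289]
orientation: [-0.662, 0.748, 0.04, -0.029]
wrist_force: [1.1, 0.0, -0.1]
finger_gap: 0.0599
```

Run:
```python
from h import *
q,d=cams.read_camera('side'); crop(q[:,:,::-1],310,220,410,295,8,'pics/sd14.png')
c=cams.calibration('wrist')
q,d=cams.read_camera('wrist'); cv2.imwrite('pics/w14.png',q[:,:,::-1]); np.save('w14.npy',d)
```

```text
(no output)
```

View pics/sd14.png

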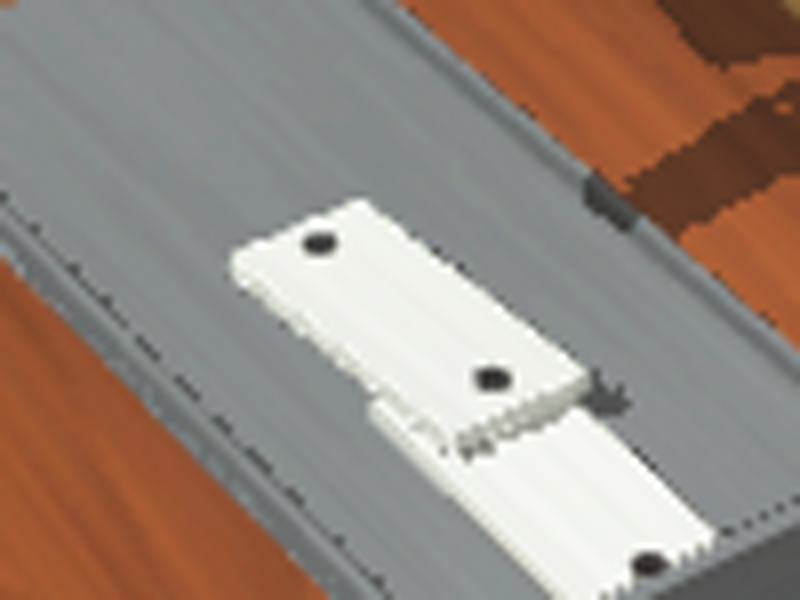

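View pics/w14.png

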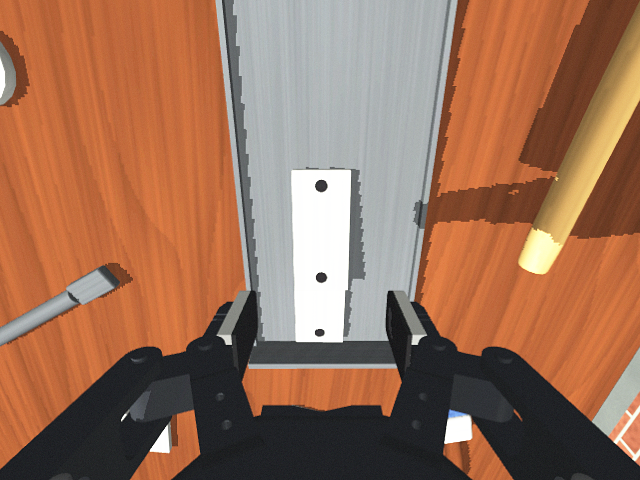

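Run:
```python
from h import *
i=cv2.imread('pics/w14.png'); g=cv2.cvtColor(i,cv2.COLOR_BGR2GRAY).astype(float)
c=cams.calibration('wrist')
for (x,y,z) in [(319,333,14),(321,277,24.6),(321,186,15.4)]:
    r=g[y-8:y+9,x-8:x+9]; w=np.clip(140-r,0,None); Y,X=np.mgrid[-8:9,-8:9]; u=(x+(w*X).sum()/w.sum(),y+(w*Y).sum()/w.sum())
    P=toplane([u],c,z/1000)[0]*1000; e=P-M0; print(np.round(u,1),P.round(1),'s',(e@U).round(1),'x',(e[0]*U[1]-e[1]*U[0]).round(1))
cs=cams.calibration('side')
for a,b,z in[(648,564,14),(492,379,24.6),(319,243,15.4)]:
    P=toplane([((a+.5)/8-.5+310,(b+.5)/8-.5+220)],cs,z/1000)[0]*1000; e=P-M0; print('side',P.round(1),'s',(e@U).round(1),'x',(e[0]*U[1]-e[1]*U[0]).round(1))
```

```text
[319.1 332.1] [ 612.6 -135.1   14. ] s -36.9 x -3.3
[320.8 277. ] [607.7 -68.2  24.6] s 30.1 x -1.6
[320.8 185.4] [600.5   6.8  15.4] s 105.5 x -1.5
side [ 616.3 -135.7   14. ] s -37.9 x 0.2
side [610.9 -69.9  24.6] s 28.1 x 1.4
side [603.9   5.7  15.4] s 104.0 x 1.7
```

Run:
```python
from h import *
plan([605.3,-305,80],Rt(-13.8),7,0.4)
```

```text
dist [   1.1 -286.6  -45.5] rotvec [ 6.9 19.3  1.4]
0.4 -3.9 11.4 -39.7 1 2.8 0.2; 0.4 -1.9 10.7 -40 1 2.8 0.2; 0.4 0.1 10 -40.2 1 2.8 0.2; 0.4 2.1 9.3 -40.3 1 2.8 0.2; 0.4 4 8.6 -40.3 1 2.8 0.2; 0.4 6 7.9 -40.2 1 2.8 0.2; 0.4 8 7.2 -40 1 2.8 0.2
```

>>> {"api": "drive_tool", "payload": {"plan": "0.4 -4 8 -42 1 2.8 0.2; 0.4 -2 10 -42 1 2.8 0.2; 0.4 0 10 -42 1 2.8 0.2; 0.4 2 9 -42 1 2.8 0.2; 0.4 4 9 -42 1 2.8 0.2; 0.4 6 8 -40 1 2.8 0.2; 0.4 7 7 -25 1 2.8 0.2; 0.4 0 0 0 0 0 0"}}

```text
clock: 14.22
tcp_pos: [0.5988, -0.3038, 0.0713]
orientation: [0.706, -0.697, 0.095, -0.084]
wrist_force: [-0.6, 0.4, 0.0]
finger_gap: 0.0601
```

Run:
```python
from h import *
plan([605.3,-305,80],Rt(-13.8),1,0.4)
```

```text
dist [ 6.5 -1.2  8.7] rotvec [-0.6 -0.8 -1. ]
0.4 6.4 -8.8 0.6 -0.6 -0.8 -1
```

>>> {"api": "drive_tool", "payload": {"plan": "0.4 6.4 0 0.6 -0.6 -0.8 -1; 0.4 0 0 0 0 0 0; 0.4 0 0 0 0 0 0"}}

```text
clock: 14.6
tcp_pos: [0.6047, -0.3017, 0.07]
orientation: [0.703, -0.702, 0.084, -0.083]
wrist_force: [-0.3, 0.5, -0.0]
finger_gap: 0.0594
```

Run:
```python
from h import *
plan([605.3,-305,60],Rt(-13.8),1,0.4)
q,d=cams.read_camera('wrist'); cv2.imwrite('pics/w15.png',q[:,:,::-1])
```

```text
dist [  0.6  -3.3 -10. ] rotvec [-0.1  0.3 -0.1]
0.4 1.3 10 -3.1 -0.1 0.3 -0.1
```

View pics/w15.png

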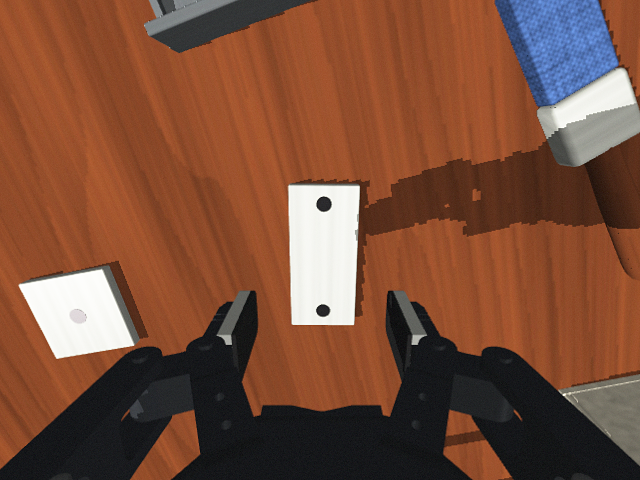

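Run:
```python
from h import *
holes('wrist',[(323.5,204),(322.8,310.3)],.008)
```

```text
centre [ 603.5 -306.1] dist 76.5 ang 76.17
```

>>> {"api": "drive_tool", "payload": {"plan": "0.4 1 12 -3.5 -0.1 0.3 -0.1; 0.4 0 16 0 0 0 0; 0.4 0 16 0 0 0 0; 0.4 0 12 0 0 0 0; 0.4 0 0 0 0 0 0; 0.4 0 0 0 0 0 0"}}

```text
clock: 15.4
tcp_pos: [0.6044, -0.3041, 0.009]
orientation: [-0.702, 0.702, -0.085, 0.084]
wrist_force: [0.0, -0.2, 0.1]
finger_gap: 0.0599
```

Run:
```python
from h import *
plan([605,-305.6,-6],Rt(-13.8),1,0.4)
```

```text
dist [  0.6  -1.5 -15. ] rotvec [ 0.   0.  -0.1]
0.4 0.9 15 -1.3 0 0 -0.1
```

>>> {"api": "drive_tool", "payload": {"plan": "0.4 1 7 -1.5 0 0 0; 0.4 0 7 0 0 0 0; 0.4 0 0 0 0 0 0; 0.4 0 0 0 0 0 0"}}

```text
clock: 15.9
tcp_pos: [0.6059, -0.3067, -0.0047]
orientation: [-0.702, 0.702, -0.085, 0.085]
wrist_force: [0.8, 0.4, -0.3]
finger_gap: 0.06
```

Run:
```python
from h import *
plan([605,-305.6,-6],Rt(-13.8),1,0.4)
xyz('wrist',[(255,296),(254,293),(389,293),(387,296)])
q,d=cams.read_camera('wrist'); crop(q[:,:,::-1],160,120,480,360,2.5,'pics/w16.png')
```

```text
dist [-0.9  1.1 -1.3] rotvec [0.1 0.  0. ]
0.4 -1.1 1.3 0.8 0.1 0 0
wrist (255, 296) [ 577.4 -291.6    7.9]
wrist (254, 293) [ 577.9 -289.4    9.3]
wrist (389, 293) [ 635.9 -304.     8.9]
wrist (387, 296) [ 635.  -306.9    5.9]
```

View pics/w16.png

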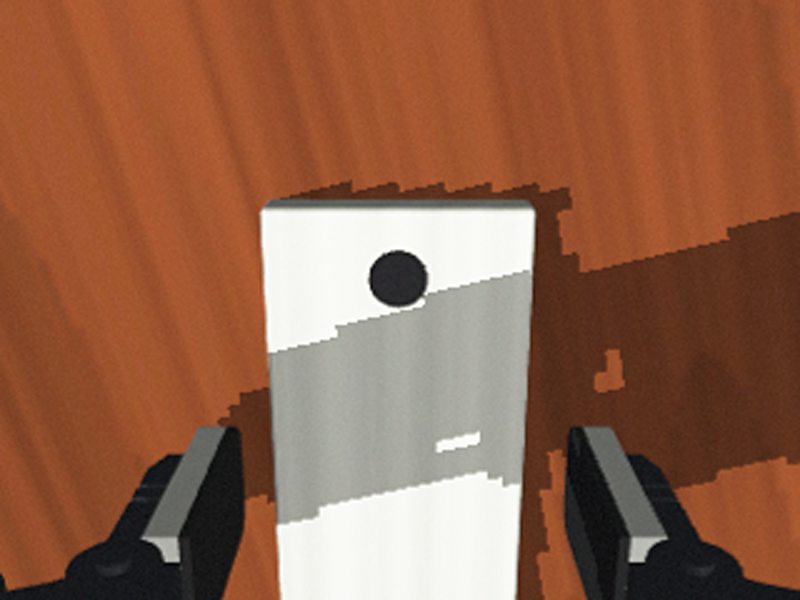

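>>> {"api": "drive_tool", "payload": {"plan": "0.4 -1 2 0.8 0 0 0; 0.4 0 0 0 0 0 0; -1 0 0 0 0 0 0; -1 0 0 0 0 0 0; -1 0 0 0 0 0 0; -1 0 0 0 0 0 0"}}

```text
clock: 16.75
tcp_pos: [0.6056, -0.3059, -0.0049]
orientation: [-0.701, 0.703, -0.084, 0.086]
wrist_force: [-0.4, -1.3, -0.1]
finger_gap: 0.043
```

>>> {"api": "drive_tool", "payload": {"plan": "-1 0 -6 0 0 0 0; -1 0 -10 0 0 0 0; -1 0 -20 0 0 0 0; -1 0 -30 0 0 0 0; -1 0 -30 0 0 0 0; -1 0 0 0 0 0 0; -1 0 0 0 0 0 0"}}

```text
clock: 17.62
tcp_pos: [0.6033, -0.3043, 0.092]
orientation: [0.702, -0.702, 0.086, -0.084]
wrist_force: [-0.1, 0.7, -4.4]
finger_gap: 0.0432
```

Run:
```python
from h import *
p,R,st=pose(); print(p.round(1), st['wrist_force'],st['ft_torque'])
q,d=cams.read_camera('wrist'); crop(q[:,:,::-1],160,120,480,360,2.5,'pics/w17.png')
```

```text
[ 603.3 -304.3   92. ] [-0.0590808   0.74441496 -4.42995161] [0.016695   0.02208561 0.01764998]
```

View pics/w17.png

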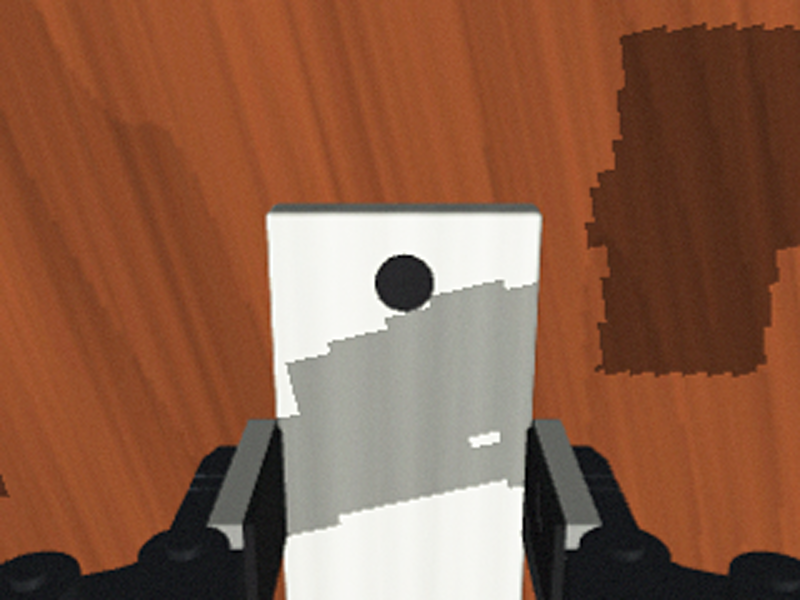

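Run:
```python
from h import *
plan([600.2,34,70],Rt(5.6,6.9),8,-1)
```

```text
dist [ -3.3 338.4 -22.1] rotvec [ -6.9 -19.3  -1.4]
-1 -10.5 2.8 41 -0.9 -2.4 -0.2; -1 -8.7 2.2 41.4 -0.9 -2.4 -0.2; -1 -7 1.5 41.8 -0.9 -2.4 -0.2; -1 -5.2 0.9 42.1 -0.9 -2.4 -0.2; -1 -3.4 0.2 42.2 -0.9 -2.4 -0.2; -1 -1.7 -0.4 42.4 -0.9 -2.4 -0.2; -1 0.1 -1.1 42.4 -0.9 -2.4 -0.2; -1 1.9 -1.7 42.3 -0.9 -2.4 -0.2
```

>>> {"api": "drive_tool", "payload": {"plan": "-1 -10.5 0 40 -0.9 -2.4 -0.2; -1 -8.5 0 41 -0.9 -2.4 -0.2; -1 -7 -1 42 -0.9 -2.4 -0.2; -1 -5 -1 42 -0.9 -2.4 -0.2; -1 -3.5 -1 42 -0.9 -2.4 -0.2; -1 -1.5 -1 42 -0.9 -2.4 -0.2; -1 0 -1 35 -0.9 -2.4 -0.2; -1 0 0 20 -0.9 -2.4 -0.2"}}

```text
clock: 18.68
tcp_pos: [0.5922, 0.0109, 0.0684]
orientation: [-0.661, 0.749, 0.034, -0.038]
wrist_force: [-0.2, -0.7, -3.0]
finger_gap: 0.043
```

Run:
```python
from h import *
plan([600.2,34,70],Rt(5.6,6.9),2,-1)
```

```text
dist [ 8.  23.1  1.6] rotvec [ 0.2  0.3 -0.7]
-1 5.1 -2.2 10.9 0.1 0.1 -0.3; -1 5.1 -2.2 10.9 0.1 0.1 -0.3
```

>>> {"api": "drive_tool", "payload": {"plan": "-1 5 -2 8 0.2 0.1 -0.3; -1 4 0 6 0 0.1 -0.3; -1 0 0 0 0 0 0; -1 0 0 0 0 0 0"}}

```text
clock: 19.18
tcp_pos: [0.5987, 0.0265, 0.0659]
orientation: [-0.663, 0.747, 0.035, -0.034]
wrist_force: [-0.7, -0.6, -3.6]
finger_gap: 0.0432
```

Run:
```python
from h import *
plan([600.2,34,22],Rt(5.6,6.9),3,-1)
```

```text
dist [  1.5   7.5 -43.9] rotvec [-0.1  0.  -0.3]
-1 0.8 14.2 4.2 -0 0 -0.1; -1 0.8 14.2 4.2 -0 0 -0.1; -1 0.8 14.2 4.2 -0 0 -0.1
```

>>> {"api": "drive_tool", "payload": {"plan": "-1 1 11 6 0 0 -0.2; -1 1 11 4 0 0 -0.2; -1 0 11 2 0 0 0; -1 0 8 1 0 0 0; -1 0 0 0 0 0 0; -1 0 0 0 0 0 0"}}

```text
clock: 19.92
tcp_pos: [0.5993, 0.0336, 0.0197]
orientation: [-0.663, 0.747, 0.036, -0.032]
wrist_force: [-0.0, -0.4, -3.0]
finger_gap: 0.043
```

Run:
```python
from h import *
plan([600.2,34,7],Rt(5.6,6.9),3,-1)
q,d=cams.read_camera('scene'); crop(q[:,:,::-1],215,235,375,355,5,'pics/sc18.png')
q,d=cams.read_camera('side'); crop(q[:,:,::-1],280,190,400,280,6.6,'pics/sd18.png')
```

```text
dist [  0.9   0.4 -12.7] rotvec [-0.1 -0.1  0. ]
-1 0.3 4.2 0.6 -0 -0 0; -1 0.3 4.2 0.6 -0 -0 0; -1 0.3 4.2 0.6 -0 -0 0
```

View pics/sc18.png

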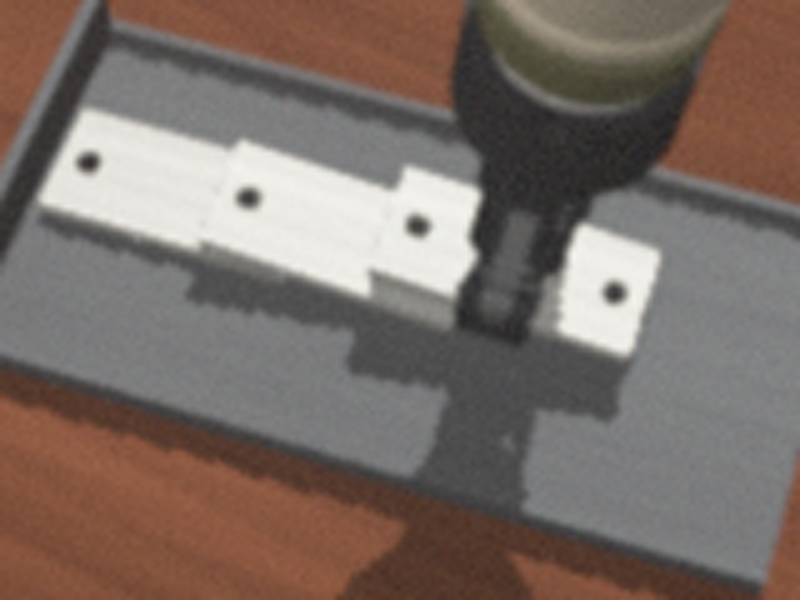

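View pics/sd18.png

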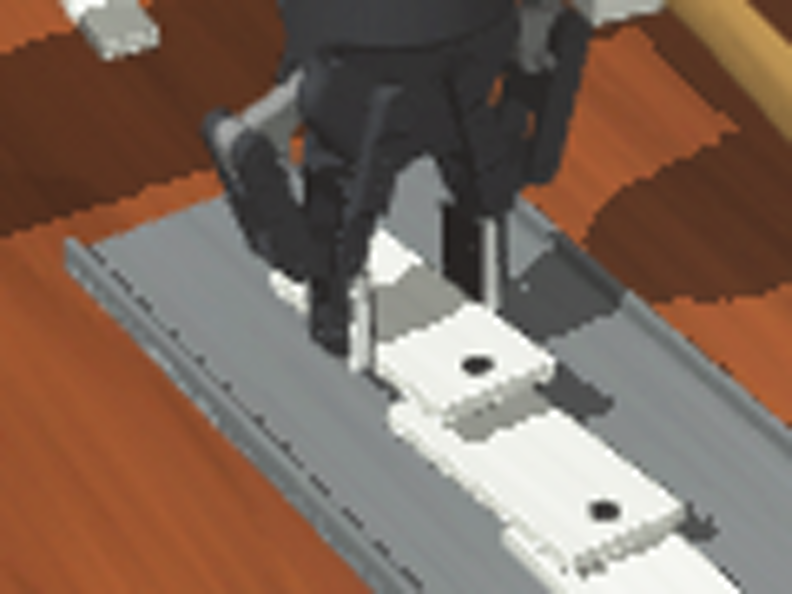

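Blank 2 hangs straight above the row with the right tilt: in the scene crop its near hole is at (417,226) and its far hole at (614,292). I'll descend in small steps from here.

>>> {"api": "drive_tool", "payload": {"plan": "-1 0.3 5 0.6 0 0 0; -1 0.3 4 0.6 0 0 0; -1 0 0 0 0 0 0; -1 0 0 0 0 0 0"}}

```text
clock: 20.52
tcp_pos: [0.6008, 0.0337, 0.011]
orientation: [-0.663, 0.747, 0.037, -0.031]
wrist_force: [0.4, -0.6, -3.7]
finger_gap: 0.0431
```

Run:
```python
from h import *
plan([600.2,34,7],Rt(5.6,6.9),1,-1); print(monitor.get_state()['wrist_force'])
```

```text
dist [-0.6  0.3 -4. ] rotvec [-0.1 -0.1  0.1]
-1 -0.5 4 0.8 -0.1 -0.1 0.1
[ 0.36296955 -0.55332471 -3.65693425]
```

>>> {"api": "drive_tool", "payload": {"plan": "-1 -0.5 2 0.5 0 0 0; -1 0 0 0 0 0 0; -1 0 0 0 0 0 0"}}

```text
clock: 20.9
tcp_pos: [0.6003, 0.034, 0.009]
orientation: [-0.663, 0.747, 0.037, -0.031]
wrist_force: [0.1, -0.4, -3.0]
finger_gap: 0.0433
```

>>> {"api": "drive_tool", "payload": {"plan": "-1 0 2 0.3 0 0 0; -1 0 0 0 0 0 0; -1 0 0 0 0 0 0"}}

```text
clock: 21.28
tcp_pos: [0.6005, 0.034, 0.007]
orientation: [-0.663, 0.747, 0.037, -0.031]
wrist_force: [0.4, -0.0, -2.5]
finger_gap: 0.043
```

>>> {"api": "drive_tool", "payload": {"plan": "-1 0 1.5 0.2 0 0 0; -1 0 0 0 0 0 0; -1 0 0 0 0 0 0"}}

```text
clock: 21.65
tcp_pos: [0.6007, 0.0341, 0.0071]
orientation: [-0.663, 0.747, 0.037, -0.03]
wrist_force: [-0.4, -0.3, -3.2]
finger_gap: 0.0432
```

Run:
```python
from h import *
plan([600.2,34,7],Rt(5.6,6.9),1,-1); print(monitor.get_state()['wrist_force'])
q,d=cams.read_camera('side'); crop(q[:,:,::-1],280,190,400,280,6.6,'pics/sd19.png')
```

```text
dist [-0.5 -0.1 -0.1] rotvec [-0.  -0.1  0.2]
-1 -0.6 0.1 -0 -0 -0.1 0.2
[-0.35964517 -0.2946651  -3.24527845]
```

View pics/sd19.png

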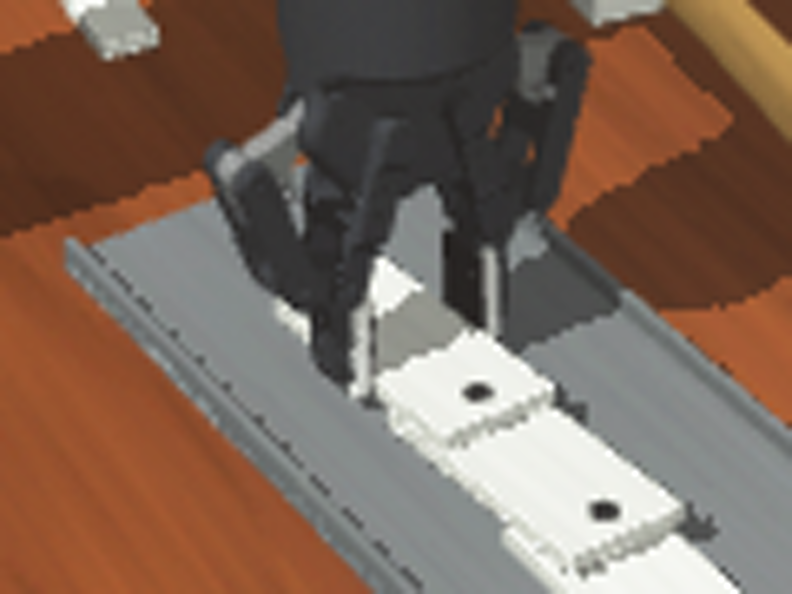

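>>> {"api": "drive_tool", "payload": {"plan": "-1 0 2 0.2 0 0 0; -1 0 0 0 0 0 0; -1 0 0 0 0 0 0"}}

```text
clock: 22.08
tcp_pos: [0.601, 0.0341, 0.007]
orientation: [-0.663, 0.747, 0.038, -0.03]
wrist_force: [-0.4, -0.5, -2.4]
finger_gap: 0.0429
```

>>> {"api": "drive_tool", "payload": {"plan": "-1 -0.5 2 0.2 0 0 0; -1 0 0 0 0 0 0; -1 0 0 0 0 0 0"}}

```text
clock: 22.45
tcp_pos: [0.6012, 0.0341, 0.007]
orientation: [-0.662, 0.748, 0.039, -0.029]
wrist_force: [0.2, -0.8, -0.4]
finger_gap: 0.0431
```

Run:
```python
from h import *
plan([600.2,34,7],Rt(5.6,6.9),1,-1); print(monitor.get_state()['wrist_force'],monitor.get_state()['ft_torque'])
q,d=cams.read_camera('side'); crop(q[:,:,::-1],280,190,400,280,6.6,'pics/sd20.png')
```

```text
dist [-1.  -0.1  0. ] rotvec [ 0.  -0.1  0.4]
-1 -1 -0 0 0 -0.1 0.4
[ 0.23971989 -0.78545426 -0.4493597 ] [ 0.1195612   0.1698767  -0.01670765]
```

View pics/sd20.png

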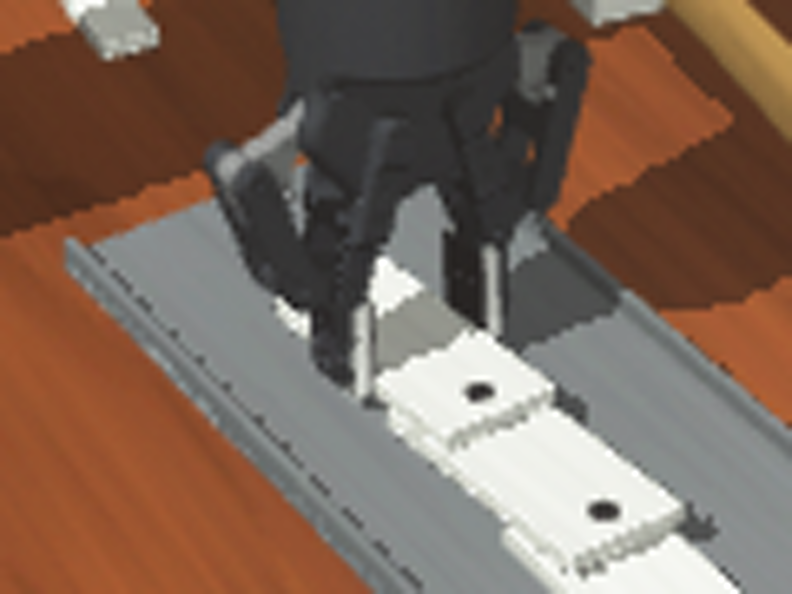

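>>> {"api": "drive_tool", "payload": {"plan": "0.1 0 0 0 0 0 0; 0.2 0 0 0 0 0 0; 0.4 0 0 0 0 0 0; 0.4 0 0 0 0 0 0"}}

```text
clock: 23.0
tcp_pos: [0.6021, 0.0338, 0.0068]
orientation: [-0.662, 0.748, 0.039, -0.029]
wrist_force: [0.4, -0.6, -0.2]
finger_gap: 0.0597
```

>>> {"api": "drive_tool", "payload": {"plan": "0.4 0 -5 0 0 0 0; 0.4 0 -15 0 0 0 0; 0.4 0 -25 0 0 0 0; 0.4 0 -35 0 0 0 0; 0.4 0 -35 0 0 0 0; 0.4 0 0 0 0 0 0"}}

```text
clock: 23.75
tcp_pos: [0.6004, 0.0484, 0.1293]
orientation: [-0.662, 0.748, 0.04, -0.028]
wrist_force: [0.0, -0.1, 0.2]
finger_gap: 0.0598
```

Run:
```python
from h import *
q,d=cams.read_camera('side'); crop(q[:,:,::-1],280,190,430,302,5.3,'pics/sd21.png')
q,d=cams.read_camera('scene'); crop(q[:,:,::-1],205,230,365,350,5,'pics/sc21.png')
q,d=cams.read_camera('wrist'); cv2.imwrite('pics/w21.png',q[:,:,::-1])
```

```text
(no output)
```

View pics/sd21.png

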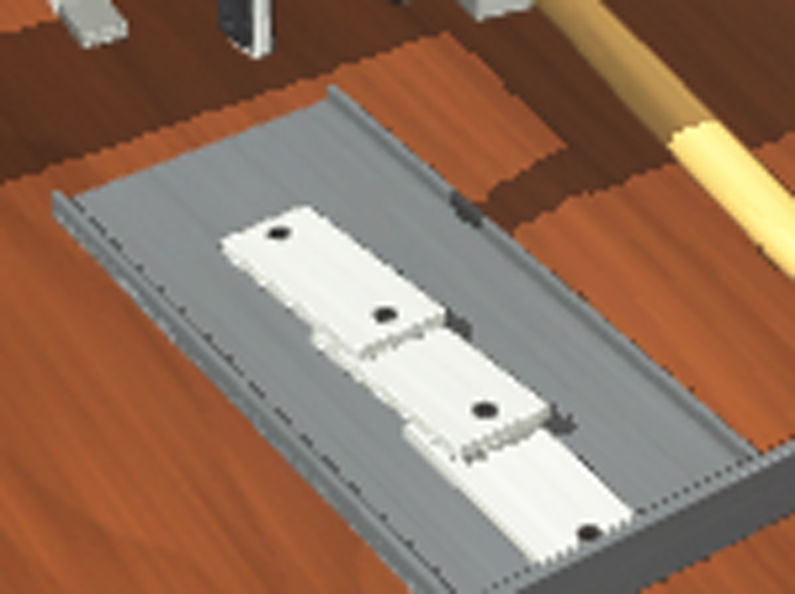

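View pics/sc21.png

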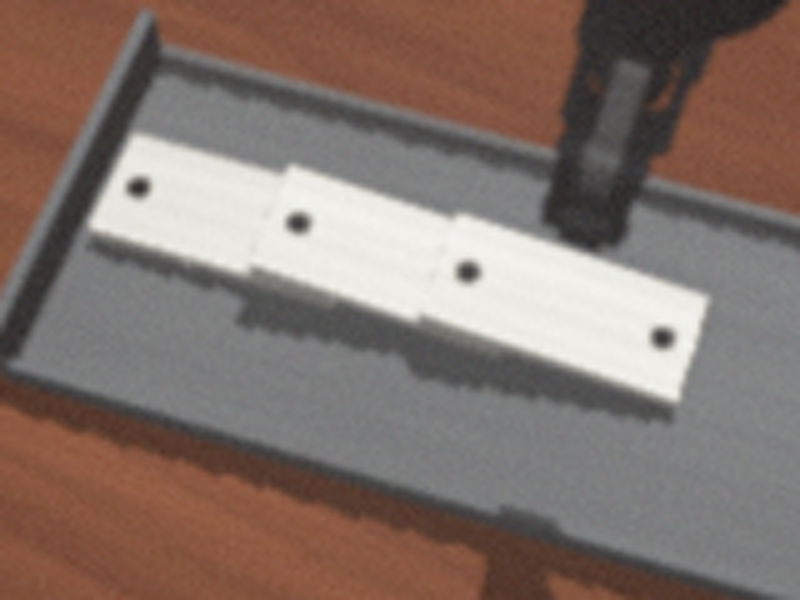

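View pics/w21.png

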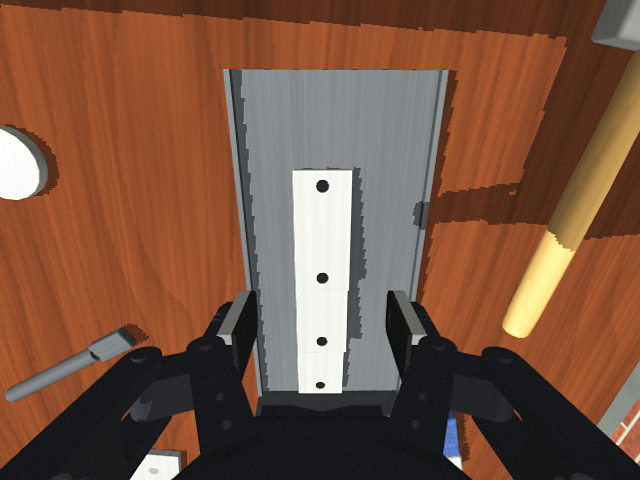

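Run:
```python
from h import *
Z=[14,24.6,24.6,15.4]
for n,pts in [('side',[((a+.5)/5.3-.5+280,(b+.5)/5.3-.5+190) for a,b in[(588,533),(485,410),(385,315),(279,233)]]),
 ('scene',[((a+.5)/5-.5+205,(b+.5)/5-.5+230) for a,b in[(138,187),(298,222),(467,271),(662,337)]]),
 ('wrist',[(320,385),(321.7,341.2),(322.2,278),(322.2,186)])]:
    c=cams.calibration(n); L=[]
    for u,z in zip(pts,Z):
        e=toplane([u],c,z/1000)[0]*1000-M0; L.append((round(e@U,1),round(e[0]*U[1]-e[1]*U[0],1)))
    print(n,L, np.diff([l[0] for l in L]).round(1))
# depth-based height of B2 far end vs floor
c=cams.calibration('scene'); d=np.mean([cams.read_camera('scene')[1] for _ in range(4)],0)
from collections import OrderedDict
for s in (100,115,130,150,165,180,200,215):
    u,v=proj((M0+U*s+np.array([0,0,15]))/1000,c)[0]; z=np.median(d[int(v)-1:int(v)+3,int(u)-1:int(u)+3])
    X=np.array([(u-c['cx'])/c['fx']*z,(v-c['cy'])/c['fy']*z,z]); print(s,(c['R'].T@(X-c['t'])*1000).round(1)[2])
```

```text
side [(np.float64(-38.1), np.float64(0.0)), (np.float64(28.0), np.float64(1.4)), (np.float64(94.8), np.float64(2.0)), (np.float64(170.7), np.float64(2.1))] [66.1 66.8 75.9]
scene [(np.float64(-37.2), np.float64(-0.6)), (np.float64(29.9), np.float64(0.7)), (np.float64(96.8), np.float64(1.5)), (np.float64(172.3), np.float64(1.6))] [67.1 66.9 75.5]
wrist [(np.float64(-38.2), np.float64(-2.9)), (np.float64(29.2), np.float64(-1.0)), (np.float64(96.5), np.float64(-0.5)), (np.float64(172.1), np.float64(-0.3))] [67.4 67.3 75.6]
100 24.0
115 21.8
130 20.4
150 17.9
165 15.4
180 14.3
200 5.8
215 5.4
```

```bash
python3 -c "
from workcell import job,monitor
print(monitor.get_state()['clock']); print(job.hand_in())"
```

```text
24.1
the job is handed in; nothing more can be done
None
```

The two loose blanks now form a straight shingled row with the tray blank, and I handed the job in at 24.1 s of the 51 s allowed. I laid each one at about a 7° tilt, lowered it until the wrist force showed its weight was carried, and only then opened the fingers.

**Last checks** (scene, side and wrist cameras):
- **Overlap:** the spacing along the row is 66–67 mm per step, so each blank covers about a third of the one before.
- **Straightness:** the sideways drift is about 1.5 mm from the tray blank to the first, and at most 1 mm from there to the second.
- **Far edges:** the second blank's top falls from about 24 mm to 14 mm at its far end, so that edge is on the floor. I didn't depth-check the first blank's far edge, but its hole positions fit the same tilt.
- **Tray blank:** it moved no more than about 0.2 mm in the scene view, which is within measuring error. The fingers were clear of everything at hand-in.

**What disagreed:**
- **Fingertips:** the text puts them 22 mm ahead of the TCP. All three cameras showed them about 12–14 mm behind the reported TCP at a 60 mm opening. I went by the images and came down in watched steps, so the reported TCP height was slightly negative when gripping the blanks on the bench.
- **Gripper opening:** it read about 43 mm on the 45 mm blanks.
- **Cameras:** they differ by about 2–3 mm in absolute sideways position, but agree to about 1 mm on the spacing.

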